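# Lay out the washer's water hook-up from the fittings tray

## Robot

A 6-joint arm with a two-finger parallel gripper is mounted at the origin on the work surface. World frame = base frame: x ahead of the robot, y to its left, z up, the work surface at z = 0. Lengths are in mm, angles in rad, forces in N, time in s.
With the tool pointing down it reaches from about 350 to 975 mm from the base axis. Payload 7.1 kg.
Tool frame: the origin (TCP) lies at the very end of the fingers, on their centre line; the grasp point (between the pads) lies 19 mm behind it; y points along the fingers, x is the direction in which the jaws open and shut, and the axes are right-handed (so a half turn about y gives the same grasp; the last joint's range is limited). The gripper opens to 88 mm and grips with 3 to 60 N. Pads are 20 mm wide; open, the fingers measure 115 mm over their backs; the gripper's body (75 mm by 178 mm) begins 61 mm behind the grasp point.
Start: joints at [1.21, 0.423, 1.63, -0, 1.089, -0.019], TCP at [209.458, 588.84, 222.675] pointing down, gripper open.
Joint ranges: [-3, 3], [-0.9, 2.11], [0.09, 2.58], [-1.31, 4.45], [0.11, 2.69], [-2.54, 2.54]. Speed limits (rad/s): [2.39, 2.39, 3.01, 3.14, 3.14, 3.14].

## Interface

Orientations are given as a rotation vector (axis times angle).
In Python, from workcell import ctrl gives the robot as it stands. The module is installed in compiled form; this text tells all that it offers.
- The arm moves only by the tool jog_arm, never from a script. Its argument "steps" is a list of rows, each an object with "turn": the turn, a rotation vector about the world's x, y, z scaled (see below), a list of three; "dp": the shift along the world's x, y, z scaled (see below), a list of three; "claw": the opening, from 0 (shut) to 1 (fully open). In form: [{"turn": [wx, wy, wz], "dp": [x, y, z], "claw": claw}, ...]. A call has 1 to 12 rows; each row is the pose to reach, as a shift and turn from the pose measured when the call began, turning the shorter way round; what a row does not reach only later rows make up. The controller multiplies each number of a shift by 80 mm and each number of a turn by pi rad. A row lasts 1/12 s, in which the tool goes at most 41.7 mm and 7.16 degrees, less where a joint would pass 70% of its speed; a pose out of reach is approached as far as the arm can. A call with a number of a shift or a turn outside -1 to 1 is refused whole. A call with a gripper value outside its range is refused whole. The fingers move at their own pace and stop on an object; the grip force is fixed at half the most. Time passes only in rows, so rows that repeat a pose let the fingers close. It gives the time, the measured TCP pose, the force and the opening at its end, in the units of the state.
- ctrl.get_obs(): the state, without advancing time (a new reading comes with each control period).
- ctrl.get_image(name): name is "scene" or "top"; returns a dict with "img" (400x640x3 uint8, red, green, blue), "range_z" (400x640 float32, mm along the optical axis (not along the pixel's ray), 0 where there is no reading), "fovy" (degrees; the focal length in pixels is half the picture's height over the tangent of half this angle, whatever the lens; pixels are square), "cx", "cy" (the principal point, pixels), "camera_from_world" (4x4, takes a point from world to camera coordinates). Camera axes: x right, y down, z forward; pixel columns grow to the right and rows downward; lengths in mm; the calibration is good to about 2 mm. A picture is of the moment at which its call begins.
- ctrl.close_job(): hands the job in, once; it reports no verdict.
The state is a dict: "t": time; "qpos": joint angles; "qvel": joint speeds; "joint_torque": joint torques, N m; "ee_pos": TCP position; "orientation": TCP orientation; "ft_force": force on the tool from outside, world axes, zero at the start; "moment": the same for the moment, N m; "width": finger opening in mm.
Only numpy, scipy, OpenCV 4.12 (cv2) and the standard library are available. Lean on these libraries where they do the work, as an engineer would, in place of code of your own. Each camera call takes 0.05 s, during which the arm holds its last target.

## Task

The washer's stop valve has lost its handle. First find the whole, square-bored lever in the divided fittings tray and push it fully home on the valve's square spindle, lying across the pipe (either way round) to show that the water is shut; then put the two winged hose couplings from the tray into the ceramic bowl, lowering each in rather than dropping it, ready for the hoses. Leave the snapped lever, the steel ring and the clothes peg in their compartments, and do not shove the bowl, canister or funnel.

Things in the scene. Friction and masses are not known exactly. Their poses are not given: they have to be found in the camera images.
- tray: Fixed pale plywood tray, 212 (its x) x 316 (its y) x 30 mm high, floor and walls 4 mm thick, 2 x 3 open compartments of 100 x 100 mm inside, centred at x = +-52 mm and y = -104, 0, +104 mm. Origin: centre of the underside. Each compartment holds one part lying flat near its middle; which part is where, and its yaw, changes.
- lever: The valve's plain steel lever, 70 g, lying flat. Square hub 28 x 28 mm, 22 mm high, centred 14 mm from the origin towards -x; through it a vertical 14 x 14 mm square bore, sides parallel to x and y; arm 13 mm wide, 9 mm thick from the hub to x = +40 mm, flush with the underside. Overall 68 mm long. Origin on the underside, z up, x along the arm away from the hub.
- lever_bore (a point): Centre of the lever's square bore, at the hub's underside (it turns with the lever).
- valve: Fixed stop valve, lever missing: steel pipe 130 mm long, 20 mm thick, along the valve's x, centre line 32 mm up, in two grey clamps; brass body; round neck 26 mm across with a flat shoulder 70 mm up; on it a steel square spindle 12 x 12 mm, sides parallel to x and y, 26 mm tall, top 5 mm tapered to 7 x 7 mm. Home: the lever's underside rests on the shoulder. Origin: ledge level under the spindle.
- spindle_seat (a point): Point on the spindle's axis at the shoulder, 70 mm above the work surface.
- wing_a: Winged hose coupling, steel, 50 g: upright tube 28 mm outside, 16 mm bore, 24 mm high, with two opposite wings 7 mm thick and 14 mm high that make it 49 mm long along its x. Origin: centre of the underside.
- wing_b: The second winged hose coupling, the same as the first.
- bowl: Loose white ceramic bowl, 0.45 kg, 164 mm across the rim, 50 mm high, wall 4 mm, sloping sides. Origin: centre of the underside.
- bowl_in (a point): Centre of the bowl's inner floor.
- snapped_lever: Old snapped steel lever, to be left: the same hub without an open bore, with a stub of arm only 14 mm long. Lies in a tray compartment. Origin on the underside, near the hub's centre.
- peg_ring: Plain steel ring, to be left: 54 mm outside, 38 mm inside, 12 mm high, lying flat in a tray compartment. Origin: centre of the underside.
- peg: White clothes peg, to be left: 70 x 15 x 10 mm, lying in a tray compartment along its x. Origin: centre of the underside.
- canister: Frosted acrylic canister with a closed hinged lid, loose, standing upright between the tray and the valve and bowl: 89 mm across, 124 mm high, a hinge block and lid lip reaching 55 mm from its axis along its x. Origin: centre of the underside.
- funnel: Blue plastic funnel, loose, standing mouth down beyond the tray: 96 mm across, 100 mm high. Origin: centre of its foot.
Things that resemble listed ones, but are neither listed nor needed, are in the scene too. What is shaped like the wing_b but blue or purple is not meant.

How it is judged:
By the outcome, as a careful person would: the job done as asked, in the order asked, and still so for the second after the job is handed in, with the robot touching nothing.
It also fails if it takes over 72 s, if anything falls off the work surface, if the arm or the gripper's body presses on something with over 40 N, if the wrist force passes 120 N, or if a joint passes its speed limit or range.

## Working session

There is one attempt and no reset: what is moved stays moved. The work goes in short steps, Python scripts to look and compute and a tool call to move; the robot and the scene stay as the last step left them, time stands still between calls to the robot, and variables do not carry over. Pictures are saved under pics/ and viewed, and the job is handed in when it is done.

Besides the shell and the picture viewer there is one more tool, called as a command line: name --argument value ..., lists and objects as JSON in quotes. jog_arm: Moves the arm, as the interface text tells. Its arguments: {"type":"object","properties":{"steps":{"type":"array","items":{"type":"object","properties":{"turn":{"type":"array","items":{"type":"number"}},"dp":{"type":"array","items":{"type":"number"}},"claw":{"type":"number"}}}}},"required":["steps"]}

```bash
mkdir -p pics
cat > h.py <<'E'
import numpy as np, cv2
from workcell import ctrl
def cap(n):
    d=ctrl.get_image(n); np.savez(''+n+'.npz',**{k:np.array(v) for k,v in d.items()}); return d
def load(n): return dict(np.load(''+n+'.npz'))
def cloud(d):
    z=d['range_z'];f=200/np.tan(np.radians(float(d['fovy']))/2)
    v,u=np.mgrid[0:400,0:640]
    P=np.stack([(u-d['cx'])*z/f,(v-d['cy'])*z/f,z],-1)
    T=np.linalg.inv(d['camera_from_world'])
    W=P@T[:3,:3].T+T[:3,3]; W[z==0]=np.nan
    return W
def proj(d,p):
    f=200/np.tan(np.radians(float(d['fovy']))/2)
    c=d['camera_from_world']@np.append(p,1); return d['cx']+f*c[0]/c[2], d['cy']+f*c[1]/c[2]
E
python3 - <<'E'
from h import *
print(ctrl.get_obs())
for n in('scene','top'):
    d=cap(n); cv2.imwrite(f'pics/{n}0.png',cv2.cvtColor(d['img'],cv2.COLOR_RGB2BGR))
    print(n,d['fovy'],d['cx'],d['cy'],np.round(np.linalg.inv(d['camera_from_world']),3))
E
```

```text
{'t': 0.0, 'qpos': array([ 1.20997053e+00,  4.23822880e-01,  1.63066557e+00, -1.34016647e-05,
        1.08858073e+00, -1.89811337e-02]), 'qvel': array([ 2.13077016e-04,  1.30079010e-04, -1.84987106e-03, -7.32381483e-05,
        9.22358264e-04, -9.32202104e-04]), 'joint_torque': array([ 1.99055248e-03, -5.44622612e+01, -2.73669845e+01,  6.46641897e-02,
        2.26884498e-02, -9.39722531e-05]), 'ee_pos': array([209.29437851, 588.34469866, 221.92250139]), 'orientation': array([-1.35260713, -0.9529137 ,  0.9549252 ]), 'ft_force': array([ 0.53359185,  0.37934632, -0.78005507]), 'moment': array([-0.04145003,  0.01701399, -0.04851985]), 'width': 87.69180192310145}
scene 42.45195159072292 320.0228258878962 196.2944024624425 [[-8.85000e-01  3.61000e-01 -2.93000e-01  9.08232e+02]
 [ 4.65000e-01  6.96000e-01 -5.47000e-01  5.94357e+02]
 [ 7.00000e-03 -6.20000e-01 -7.84000e-01  9.49382e+02]
 [ 0.00000e+00  0.00000e+00  0.00000e+00  1.00000e+00]]
top 51.39702451980218 325.6819567128177 198.8779095395107 [[ 1.000000e-02 -9.990000e-01  3.400000e-02  5.480010e+02]
 [-1.000000e+00 -9.000000e-03  1.000000e-03 -5.550000e-01]
 [-1.000000e-03 -3.400000e-02 -9.990000e-01  1.030969e+03]
 [ 0.000000e+00  0.000000e+00  0.000000e+00  1.000000e+00]]
```

View pics/top0.png

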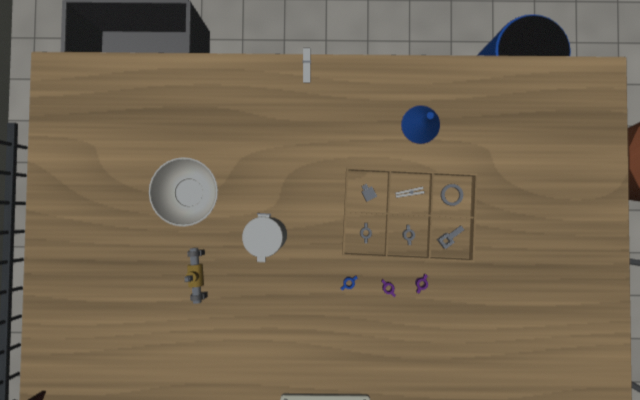

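View pics/scene0.png

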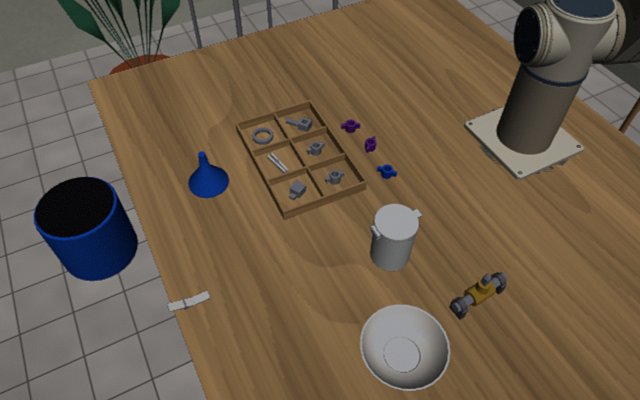

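The top view shows the lever at about (450,237), the wings at (365,232) and (408,234), the snapped lever at (369,193), the peg at (410,192) and the ring at (451,195). The valve is at (195,275) and the bowl at (183,192). Next I'll measure from zoomed crops and depth.

Run:
```python
from h import *
d=load('top');im=cv2.cvtColor(d['img'],cv2.COLOR_RGB2BGR)
a=cv2.resize(im[165:262,340:480],None,fx=5.5,fy=5.5,interpolation=cv2.INTER_CUBIC)
cv2.imwrite('pics/tray_t.png',a)
b=cv2.resize(im[235:315,160:290],None,fx=6,fy=6,interpolation=cv2.INTER_CUBIC)
cv2.imwrite('pics/valve_t.png',b)
s=load('scene');im=cv2.cvtColor(s['img'],cv2.COLOR_RGB2BGR)
b=cv2.resize(im[95:220,230:370],None,fx=4.5,fy=4.5,interpolation=cv2.INTER_CUBIC)
cv2.imwrite('pics/tray_s.png',b)
b=cv2.resize(im[255:330,440:520],None,fx=7,fy=7,interpolation=cv2.INTER_CUBIC)
cv2.imwrite('pics/valve_s.png',b)
W=cloud(d); print(np.round(W[235:260:3,430:470:4,2]))
np.set_printoptions(linewidth=200)
print(np.round(W[262:292,184:208,2]).astype(int))
print(W[275,190],W[300,300])
W2=cloud(s);print(W2[300,300],W2[60,300])
```

```text
[[28.  2.  7. 12. 23. 13. 14.  1.  7.  5.]
 [26.  3. 17. 27.  5. 24.  4.  1.  2. -0.]
 [27.  7.  6. 25.  2. 28.  4.  3.  5.  6.]
 [26.  4.  4. 28. 26. 24.  4.  3.  5.  4.]
 [28.  1.  4.  6. 26.  2.  2.  2.  2.  3.]
 [24.  3.  4.  8.  1.  6.  5.  2.  3.  6.]
 [23.  5.  5.  4.  3.  3.  4.  0.  2.  5.]
 [29.  7.  4.  2.  1.  5.  3.  4.  3.  3.]
 [30. 32. 29. 30. 28. 33. 29. 33. 30. 24.]]
[[                  -6                    2                   -2                   -1                   -2                   -1                   36                   38                   42
                    42                   39                   42                   42                   33                   34                    0                   -1                    4
                     0                    1                    1                    2                    0                    1]
 [                   0                    0                   -2                   -3                   -5                   -3                   38                   39                   39
          
[... 14152 characters left out ...]
                 -1                   -3                    1                    3                    1                    3                   39
                    40                   40                   43                   38                   40                   39                   39                   32                    1
                     1                    3                    6                    7                    5                   -3]]
[404.24615589 307.91645809  80.20020219] [333.25992893  61.86939884  -1.43364526]
[7.13888413e+02 1.51163607e+02 3.42502172e-01] [ 364.62825872 -554.38369494   -1.65760661]<stdin>:14: RuntimeWarning: invalid value encountered in cast
```

View pics/tray_t.png

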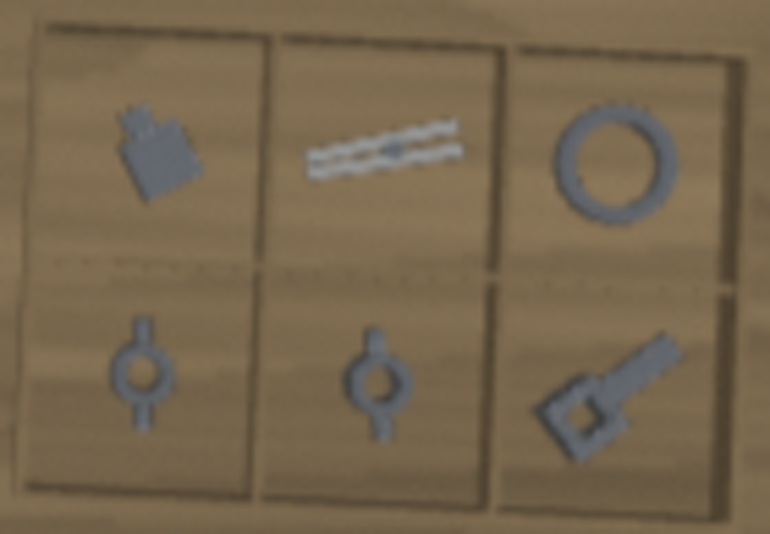

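View pics/valve_t.png

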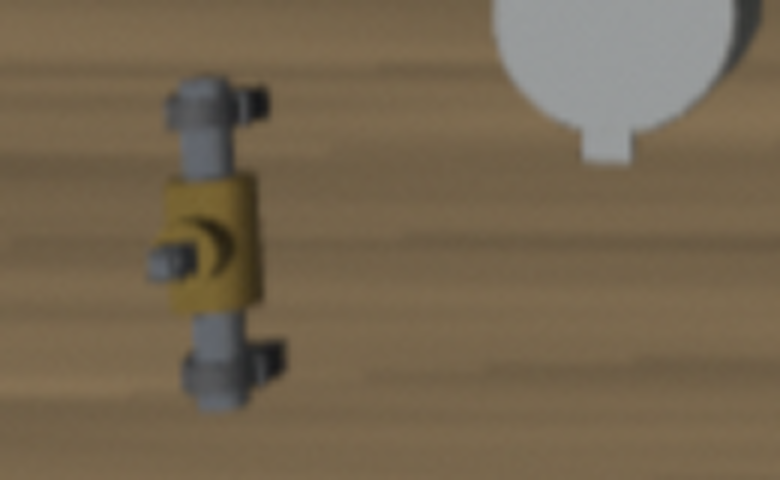

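View pics/tray_s.png

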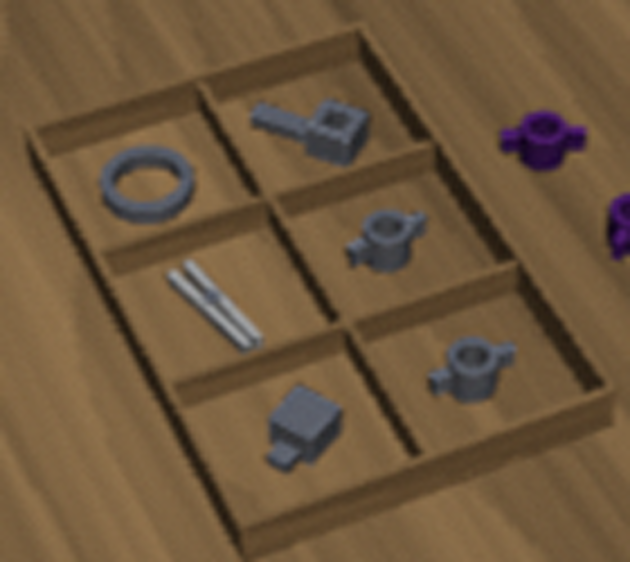

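View pics/valve_s.png

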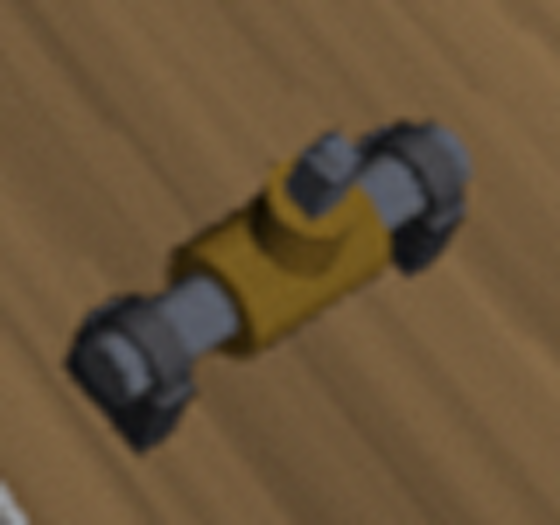

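```bash
cat > fit.py <<'E'
from h import *
from scipy.optimize import minimize
SS=8
def projN(d,P):
    f=200/np.tan(np.radians(float(d['fovy']))/2)
    c=np.c_[P,np.ones(len(P))]@d['camera_from_world'].T
    return np.c_[d['cx']+f*c[:,0]/c[:,2], d['cy']+f*c[:,1]/c[:,2]]
def steel(d):
    im=d['img'].astype(float); return np.clip((im[...,2]-im[...,0]+18)/24,0,1)
def box(x0,x1,y0,y1,z0,z1): return np.array([[x,y,z] for x in(x0,x1) for y in(y0,y1) for z in(z0,z1)],float)
def cyl(r,z0,z1): 
    a=np.linspace(0,2*np.pi,32,endpoint=False); return np.array([[r*np.cos(t),r*np.sin(t),z] for z in(z0,z1) for t in a])
def place(P,p,z): 
    c,s=np.cos(p[2]),np.sin(p[2]); return P@np.array([[c,s,0],[-s,c,0],[0,0,1]])+[p[0],p[1],z]
def render(d,solids,holes,p,z,win):
    u0,v0,u1,v1=win; M=np.zeros(((v1-v0)*SS,(u1-u0)*SS),np.uint8)
    T=lambda q:(np.round(((q-[u0,v0])+0.5)*SS*16)-8).astype(np.int32)
    for S in solids:
        cv2.fillConvexPoly(M,cv2.convexHull(T(projN(d,place(S,p,z)))),1,shift=4)
    for H in holes:
        n=len(H)//2;A=np.ones_like(M)
        for part in(H[:n],H[n:]):
            B=np.zeros_like(M);cv2.fillConvexPoly(B,cv2.convexHull(T(projN(d,place(part,p,z)))),1,shift=4);A&=B
        M[A>0]=0
    return cv2.resize(M.astype(np.float32),(u1-u0,v1-v0),interpolation=cv2.INTER_AREA)
def boxz(x0,x1,y0,y1,z0,z1): 
    B=box(x0,x1,y0,y1,z0,z1); return B[np.argsort(B[:,2],kind='stable')]
LEVER=([box(-28,0,-14,14,0,22),box(-1,40,-6.5,6.5,0,9)],[boxz(-21,-7,-7,7,0,22)])
WING=([cyl(14,0,24),box(-24.5,24.5,-3.5,3.5,0,14)],[cyl(8,0,24)])
WING2=([cyl(14,0,24),box(-24.5,24.5,-3.5,3.5,10,24)],[cyl(8,0,24)])
SP=([np.r_[box(-6,6,-6,6,0,21),box(-3.5,3.5,-3.5,3.5,26,26)]],[])
def fit(ds,model,p0,z,R=45,obs=None,verbose=True):
    """ds list of camera dicts"""
    def wins(d):
        q=projN(d,place(np.vstack(model[0]),p0,z)); return [int(q[:,0].min()-6),int(q[:,1].min()-6),int(q[:,0].max()+7),int(q[:,1].max()+7)]
    W=[wins(d) for d in ds]; O=[(steel(d) if obs is None else obs[i]) for i,d in enumerate(ds)]
    def cost(p):
        return sum(((render(d,*model,p,z,w)-o[w[1]:w[3],w[0]:w[2]])**2).sum() for d,w,o in zip(ds,W,O))
    p=np.array(p0,float)
    sc=np.array([6,6,.3])
    for k in range(3):
        s=np.vstack([p]+[p+sc*e/(2**k) for e in np.eye(3)])
        r=minimize(cost,p,method='Nelder-Mead',options=dict(initial_simplex=s,xatol=.02,fatol=.02)); p=r.x
    return p,r.fun
E
python3 - <<'E'
from fit import *
t,s=load('top'),load('scene')
W=cloud(t)
for n,(u,v) in dict(lever=(446,240),wa=(365,232),wb=(408,234)).items():
    x,y=W[v-2:v+3,u-2:u+3,:2].reshape(-1,2)[~np.isnan(W[v-2:v+3,u-2:u+3,0].ravel())].mean(0)
    for m,name in (([LEVER] if n=='lever' else [WING,WING2]),n),:
        for mm in m:
            a0=-.7 if n=='lever' else 0.
            best={}
            for key,ds in dict(top=[t],scene=[s],both=[t,s]).items():
                c=[fit(ds,mm,[x,y,a],4) for a in ((-.9,-.5) if n=='lever' else (-.2,.2))]
                b=min(c,key=lambda q:q[1]); print(n,key,np.round(b[0],2),round(b[1],2))
E
```

```text
lever top [ 492.82 -302.95   -0.94] 29.31
lever scene [ 491.15 -299.46   -0.94] 23.74
lever both [ 492.08 -301.64   -0.92] 63.12
wa top [ 5.0176e+02 -9.6640e+01  3.0000e-02] 17.83
wa scene [ 4.9902e+02 -9.6350e+01  8.0000e-02] 33.03
wa both [ 5.0063e+02 -9.6650e+01  3.0000e-02] 55.81
wa top [ 5.0186e+02 -9.6560e+01  1.0000e-02] 18.52
wa scene [ 5.0142e+02 -9.2280e+01  9.0000e-02] 29.51
wa both [ 5.0116e+02 -9.5720e+01  3.0000e-02] 63.71
wb top [ 4.9828e+02 -2.0155e+02  1.1000e-01] 25.9
wb scene [ 4.9636e+02 -2.0049e+02  2.2000e-01] 32.62
wb both [ 4.9774e+02 -2.0140e+02  1.2000e-01] 62.12
wb top [ 4.9828e+02 -2.0056e+02  7.0000e-02] 26.14
wb scene [ 4.9826e+02 -1.9632e+02  2.0000e-01] 27.44
wb both [ 4.9786e+02 -1.9976e+02  1.2000e-01] 65.97
```

Run:
```python
from fit import *
t,s=load('top'),load('scene')
out=[]
def ov(d,m,p,z):
    w0=projN(d,place(np.vstack(m[0]),p,z)).mean(0).astype(int); win=[w0[0]-22,w0[1]-22,w0[0]+22,w0[1]+22]
    r=render(d,*m,p,z,win); im=cv2.cvtColor(d['img'],cv2.COLOR_RGB2BGR)[win[1]:win[3],win[0]:win[2]]
    a=cv2.resize(im,None,fx=6,fy=6,interpolation=cv2.INTER_CUBIC); R=cv2.resize((r*255).astype(np.uint8),None,fx=6,fy=6,interpolation=cv2.INTER_CUBIC)
    c,_=cv2.findContours((R>127).astype(np.uint8),cv2.RETR_LIST,cv2.CHAIN_APPROX_NONE); cv2.drawContours(a,c,-1,(0,0,255),1); return a
# valve
Wt=cloud(t);Ws=cloud(s)
ot=steel(t); os_=steel(s)*(np.nan_to_num(Ws[...,2])>73)
p0=[410,300,-.05]
for key,ds,ob in (('top',[t],[ot]),('scene',[s],[os_]),('both',[t,s],[ot,os_])):
    c=[fit(ds,SP,[x,y,a],70,obs=ob) for a in(-.3,0,.3) for x,y in((405,300),(412,305))]
    b=min(c,key=lambda q:q[1]);print('sp',key,np.round(b[0],2),round(b[1],2))
row1=np.hstack([ov(t,LEVER,[492.1,-301.6,-.93],4),ov(t,SP,b[0],70),ov(t,WING,[500.6,-96.6,.03],4)])
row2=np.hstack([ov(s,LEVER,[492.1,-301.6,-.93],4),ov(s,SP,b[0],70),ov(s,WING,[500.6,-96.6,.03],4)])
cv2.imwrite('pics/ov1.png',np.vstack([row1,row2]))
# valve: shoulder and pipe axis via depth
m=(np.abs(Wt[...,2]-70)<5); 
sel=lambda W:W[(W[...,0]>340)&(W[...,0]<480)&(W[...,1]>230)&(W[...,1]<380)&(W[...,2]>24)]
for W in(Wt,Ws):
    q=sel(W); sp=q[q[:,2]>91];print('sptop',sp.mean(0),len(sp))
    pp=q[(q[:,2]>36)&(q[:,2]<46)]; 
    for lo,hi in((240,275),(335,370)): print(lo,np.nanmean(q[(q[:,1]>lo)&(q[:,1]<hi)],0))
# bowl
for W,n in((Wt,'t'),(Ws,'s')):
    q=W[(W[...,2]>44)&(W[...,2]<56)&(W[...,1]>210)&(W[...,1]<480)&(W[...,0]>470)&(W[...,0]<750)][:,:2]
    print('bowl',n,cv2.minEnclosingCircle(q.astype(np.float32)),cv2.fitEllipse(cv2.convexHull(q.astype(np.float32))))
```

```text
sp top [397.61 311.69   0.44] 10.42
sp scene [3.9407e+02 3.1437e+02 1.2000e-01] 3.73
sp both [395.74 313.72   0.43] 21.8
sptop [398.66303101 310.54659528  94.19616237] 26
240 [nan nan nan]
335 [nan nan nan]
sptop [397.4665638  316.36126601  94.42427032] 34
240 [nan nan nan]
335 [448.16141328 336.19632207  30.01502672]
bowl t ((596.9710693359375, 339.9640808105469), 81.83927154541016) ((597.134521484375, 339.885498046875), (161.57008361816406, 162.59767150878906), 3.4852828979492188)
bowl s ((595.1661376953125, 343.21014404296875), 82.35582733154297) ((595.1549072265625, 342.70556640625), (161.7670440673828, 162.9202880859375), 123.59883880615234)<stdin>:25: RuntimeWarning: Mean of empty slice
```

View pics/ov1.png

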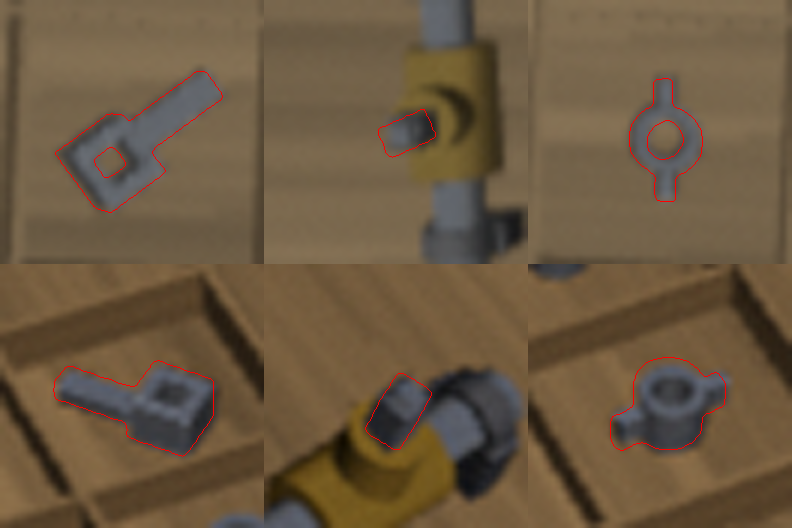

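Run:
```python
from fit import *
t,s=load('top'),load('scene')
f=200/np.tan(np.radians(float(t['fovy']))/2); o=steel(t)
T=np.linalg.inv(t['camera_from_world'])
def ray(u,v,z):
    r=T[:3,:3]@np.array([(u-t['cx'])/f,(v-t['cy'])/f,1]); return T[:3,3]+r*(z-T[2,3])/r[2]
P=[]
for v in list(range(257,265))+list(range(287,294)):
    w=o[v,184:210]; u=(w*np.arange(184,210)).sum()/w.sum(); p=ray(u,v,32);P.append(p); print(v,round(u,2),round(w.sum(),2),np.round(p,1))
Ws=cloud(s)
OS=steel(s)*(np.nan_to_num(Ws[...,2])>73)
for k in range(2):
  yaw=np.arctan2(-(0),1)
i=[0,0]
P=np.array(P);g=[j for j in range(len(P))]
# image fit with fixed yaw
for yaw in(-.1,-.05,0,.05,.1):
  for key,d,ob in(('t',t,o),('s',s,OS)):
    q=projN(d,place(SP[0][0],[397,312,yaw],70)); w=[int(q[:,0].min()-6),int(q[:,1].min()-6),int(q[:,0].max()+7),int(q[:,1].max()+7)]
    c=lambda p:((render(d,*SP,[p[0],p[1],yaw],70,w)-ob[w[1]:w[3],w[0]:w[2]])**2).sum()
    r=min((minimize(c,x0,method='Nelder-Mead',options=dict(initial_simplex=[x0,[x0[0]+4,x0[1]],[x0[0],x0[1]+4]])) for x0 in([397,312],[394,314],[400,310])),key=lambda r:r.fun)
    print(yaw,key,np.round(r.x,2),round(r.fun,2))
```

```text
257 193.62 7.67 [439.9 315.8  32. ]
258 193.63 7.62 [437.5 315.7  32. ]
259 193.76 7.79 [435.1 315.3  32. ]
260 193.92 7.67 [432.8 314.9  32. ]
261 193.99 7.54 [430.4 314.7  32. ]
262 194.03 7.67 [428.  314.5  32. ]
263 194.1 7.25 [425.6 314.3  32. ]
264 193.3 3.83 [423.2 316.2  32. ]
287 197.52 1.21 [368.6 305.   32. ]
288 195.71 7.0 [366.2 309.3  32. ]
289 195.65 7.54 [363.8 309.4  32. ]
290 195.68 7.71 [361.5 309.3  32. ]
291 195.83 7.92 [359.1 308.9  32. ]
292 197.31 9.42 [356.8 305.3  32. ]
293 198.52 12.25 [354.4 302.3  32. ]
-0.1 t [396.35 311.62] 15.9
-0.1 s [394.89 314.24] 15.78
-0.05 t [396.36 311.86] 15.36
-0.05 s [394.9  314.14] 14.89
0 t [396.63 312.12] 14.92
0 s [395.28 314.35] 14.06
0.05 t [396.48 311.83] 14.51
0.05 s [395.15 314.3 ] 13.32
0.1 t [396.58 312.11] 14.25
0.1 s [395.12 314.22] 12.4
```

Run:
```python
from h import *
from scipy.spatial.transform import Rotation as R
o=ctrl.get_obs(); M=R.from_rotvec(o['orientation']).as_matrix(); print(M.round(3))
a=np.arctan2(M[1,0],M[0,0]); print('jaw yaw',a,'q1',o['qpos'][0],'q6',o['qpos'][5])
for g in(-.93+np.pi/2,-.93-np.pi/2): print('turn to grasp',g-a)
```

```text
[[ 0.335 -0.    -0.942]
 [ 0.942 -0.001  0.335]
 [-0.001 -1.     0.   ]]
jaw yaw 1.229019925690845 q1 1.2100251274925677 q6 -0.018996467713535085
turn to grasp -0.5882235988959484
turn to grasp -3.7298162524857417
```

jog_arm --steps '[{"dp": [1,-1,0],"turn": [0,0,0],"claw": 0.6},{"dp": [1,-1,0],"turn": [0,0,0],"claw": 0.6},{"dp": [1,-1,0],"turn": [0,0,0],"claw": 0.6},{"dp": [1,-1,0],"turn": [0,0,0],"claw": 0.6}]'

```text
t: 0.43
ee_pos: [291.9, 504.6, 221.4]
orientation: [-1.356, -0.95, 0.954]
ft_force: [-0.4, 0.4, -0.4]
width: 64.5
```

jog_arm --steps '[{"dp": [1,-1,0],"turn": [0,0,-0.1],"claw": 0.6},{"dp": [1,-1,0],"turn": [0,0,-0.1],"claw": 0.6},{"dp": [1,-1,0],"turn": [0,0,-0.1],"claw": 0.6}]'

```text
t: 0.68
ee_pos: [372.6, 423.5, 221.2]
orientation: [-1.455, -0.705, 0.71]
ft_force: [-0.3, -0.1, 0.1]
width: 53.2
```

jog_arm --steps '[{"dp": [1,-1,0],"turn": [0,0,-0.087],"claw": 0.6},{"dp": [1,-1,0],"turn": [0,0,-0.087],"claw": 0.6},{"dp": [1,-1,0],"turn": [0,0,-0.087],"claw": 0.6}]'

```text
t: 0.93
ee_pos: [454.0, 341.7, 221.1]
orientation: [-1.517, -0.487, 0.493]
ft_force: [1.1, 0.6, -0.3]
width: 52.6
```

jog_arm --steps '[{"dp": [0.3,-1,0],"turn": [0,0,0],"claw": 0.6},{"dp": [0.3,-1,0],"turn": [0,0,0],"claw": 0.6},{"dp": [0.3,-1,0],"turn": [0,0,0],"claw": 0.6}]'

```text
t: 1.18
ee_pos: [479.1, 256.7, 220.6]
orientation: [-1.52, -0.483, 0.492]
ft_force: [-0.0, -0.4, -0.8]
width: 52.9
```

jog_arm --steps '[{"dp": [0,-1,0],"turn": [0,0,0],"claw": 0.6},{"dp": [0,-1,0],"turn": [0,0,0],"claw": 0.6},{"dp": [0,-1,0],"turn": [0,0,0],"claw": 0.6}]'

```text
t: 1.43
ee_pos: [478.1, 172.4, 220.0]
orientation: [-1.521, -0.479, 0.491]
ft_force: [0.9, 0.1, -1.3]
width: 52.8
```

jog_arm --steps '[{"dp": [0,-1,0],"turn": [0,0,0],"claw": 0.6},{"dp": [0,-1,0],"turn": [0,0,0],"claw": 0.6},{"dp": [0,-1,0],"turn": [0,0,0],"claw": 0.6}]'

```text
t: 1.68
ee_pos: [477.5, 88.5, 219.8]
orientation: [-1.523, -0.476, 0.49]
ft_force: [-0.3, -0.3, -0.2]
width: 52.4
```

jog_arm --steps '[{"dp": [0,-1,0],"turn": [0,0,0],"claw": 0.6},{"dp": [0,-1,0],"turn": [0,0,0],"claw": 0.6},{"dp": [0,-1,0],"turn": [0,0,0],"claw": 0.6}]'

```text
t: 1.93
ee_pos: [477.6, 4.8, 219.8]
orientation: [-1.525, -0.473, 0.488]
ft_force: [0.1, 0.9, 0.0]
width: 52.9
```

jog_arm --steps '[{"dp": [0,-1,0],"turn": [0,0,0],"claw": 0.6},{"dp": [0,-1,0],"turn": [0,0,0],"claw": 0.6},{"dp": [0,-1,0],"turn": [0,0,0],"claw": 0.6}]'

```text
t: 2.18
ee_pos: [478.4, -78.9, 220.0]
orientation: [-1.527, -0.471, 0.485]
ft_force: [0.2, 0.4, 0.4]
width: 52.7
```

jog_arm --steps '[{"dp": [0,-1,0],"turn": [0,0,0],"claw": 0.6},{"dp": [0,-1,0],"turn": [0,0,0],"claw": 0.6},{"dp": [0,-1,0],"turn": [0,0,0],"claw": 0.6}]'

```text
t: 2.43
ee_pos: [479.7, -162.9, 220.3]
orientation: [-1.53, -0.47, 0.482]
ft_force: [1.1, -0.5, -0.1]
width: 52.7
```

jog_arm --steps '[{"dp": [0,-1,0],"turn": [0,0,0],"claw": 0.6},{"dp": [0,-1,0],"turn": [0,0,0],"claw": 0.6},{"dp": [0,-1,0],"turn": [0,0,0],"claw": 0.6},{"dp": [0,-1,0],"turn": [0,0,0],"claw": 0.6}]'

```text
t: 2.77
ee_pos: [480.4, -243.3, 220.0]
orientation: [-1.53, -0.468, 0.48]
ft_force: [0.1, -0.1, -0.5]
width: 53.0
```

jog_arm --steps '[{"dp": [0.042,-0.587,-0.5],"turn": [0,0,0],"claw": 0.6},{"dp": [0.042,-0.587,-1],"turn": [0,0,0],"claw": 0.6},{"dp": [0.042,-0.587,-1],"turn": [0,0,0],"claw": 0.6},{"dp": [0.042,-0.587,-1],"turn": [0,0,0],"claw": 0.6},{"dp": [0.042,-0.587,-1],"turn": [0,0,0],"claw": 0.6}]'

```text
t: 3.18
ee_pos: [483.7, -288.4, 139.7]
orientation: [-1.527, -0.467, 0.481]
ft_force: [0.5, 0.6, 0.8]
width: 52.4
```

```bash
cat >> h.py <<'E'
from scipy.spatial.transform import Rotation as R
def goal(pos,yaw,o=None):
    o=o or ctrl.get_obs(); M=R.from_rotvec(o['orientation'])
    c,s=np.cos(yaw),np.sin(yaw)
    G=R.from_matrix(np.array([[c,0,-s],[s,0,c],[0,-1,0]]))
    w=(G*M.inv()).as_rotvec()/np.pi
    print('t',round(o['t'],2),'pos',o['ee_pos'].round(1),'F',o['ft_force'].round(1),'w',round(o['width'],1),'dp',((np.array(pos)-o['ee_pos'])/80).round(4),'turn',w.round(4))
def shot(n,f,win,k):
    d=cap(n);u0,v0,u1,v1=win
    im=cv2.cvtColor(d['img'],cv2.COLOR_RGB2BGR)[v0:v1,u0:u1]
    cv2.imwrite('pics/'+f,cv2.resize(im,None,fx=k,fy=k,interpolation=cv2.INTER_CUBIC)); return d
E
python3 - <<'E'
from h import *
goal([483.8,-290.2,6],.641)
s=shot('scene','s1.png',(230,40,390,200),4)
o=ctrl.get_obs();print(proj(s,o['ee_pos']))
t=cap('top')
E
```

```text
t 3.18 pos [ 483.7 -288.4  139.7] F [0.5 0.6 0.8] w 52.4 dp [ 1.2000e-03 -2.3100e-02 -1.6708e+00] turn [ 0.0035 -0.0018  0.0116]
(np.float64(302.9329429990753), np.float64(85.89001827942589))
```

View pics/s1.png

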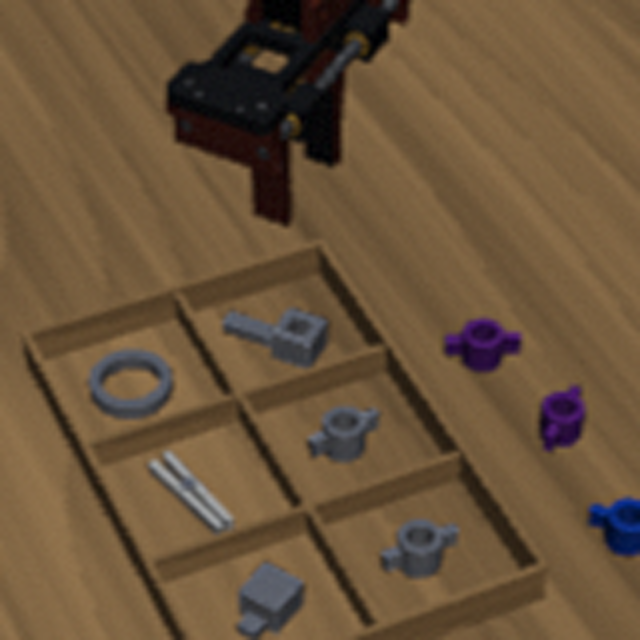

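jog_arm --steps '[{"dp": [0.001,-0.02,-0.5],"turn": [0.0035,-0.002,0.0116],"claw": 0.6},{"dp": [0.001,-0.02,-1],"turn": [0.0035,-0.002,0.0116],"claw": 0.6},{"dp": [0.001,-0.02,-1],"turn": [0.0035,-0.002,0.0116],"claw": 0.6},{"dp": [0.001,-0.02,-1],"turn": [0.0035,-0.002,0.0116],"claw": 0.6},{"dp": [0.001,-0.02,-1],"turn": [0.0035,-0.002,0.0116],"claw": 0.6}]'

```text
t: 3.7
ee_pos: [486.3, -291.1, 63.9]
orientation: [-1.517, -0.507, 0.499]
ft_force: [0.5, -0.1, 0.6]
width: 52.6
```

Run:
```python
from h import *
goal([483.8,-290.2,6],.641)
s=shot('scene','s2.png',(230,40,390,200),4)
```

```text
t 3.7 pos [ 486.3 -291.1   63.9] F [ 0.5 -0.1  0.6] w 52.6 dp [-0.0312  0.0115 -0.7236] turn [ 0.0012  0.0021 -0.0002]
```

View pics/s2.png

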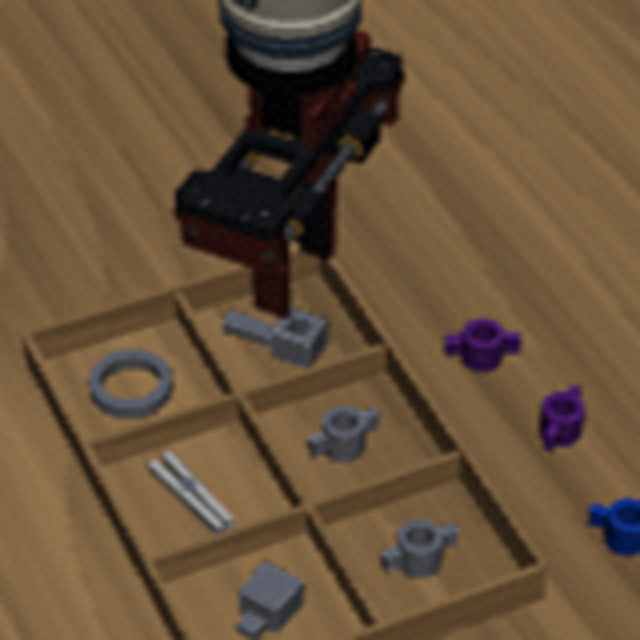

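jog_arm --steps '[{"dp": [-0.031,0.011,-0.3],"turn": [0.001,0.002,0],"claw": 0.6},{"dp": [-0.031,0.011,-0.5],"turn": [0.001,0.002,0],"claw": 0.6},{"dp": [-0.031,0.011,-0.62],"turn": [0.001,0.002,0],"claw": 0.6},{"dp": [-0.031,0.011,-0.7],"turn": [0.001,0.002,0],"claw": 0.6},{"dp": [-0.031,0.011,-0.7],"turn": [0.001,0.002,0],"claw": 0.6},{"dp": [-0.031,0.011,-0.7],"turn": [0.001,0.002,0],"claw": 0.6}]'

```text
t: 4.25
ee_pos: [484.8, -290.9, 9.4]
orientation: [-1.515, -0.504, 0.501]
ft_force: [0.5, 0.2, 0.3]
width: 52.8
```

Run:
```python
from h import *
goal([483.8,-290.2,6],.641)
s=shot('scene','s3.png',(250,60,360,170),6)
```

```text
t 4.25 pos [ 484.8 -290.9    9.4] F [0.5 0.2 0.3] w 52.8 dp [-0.0123  0.0094 -0.0421] turn [ 0.0006  0.0008 -0.0002]
```

View pics/s3.png

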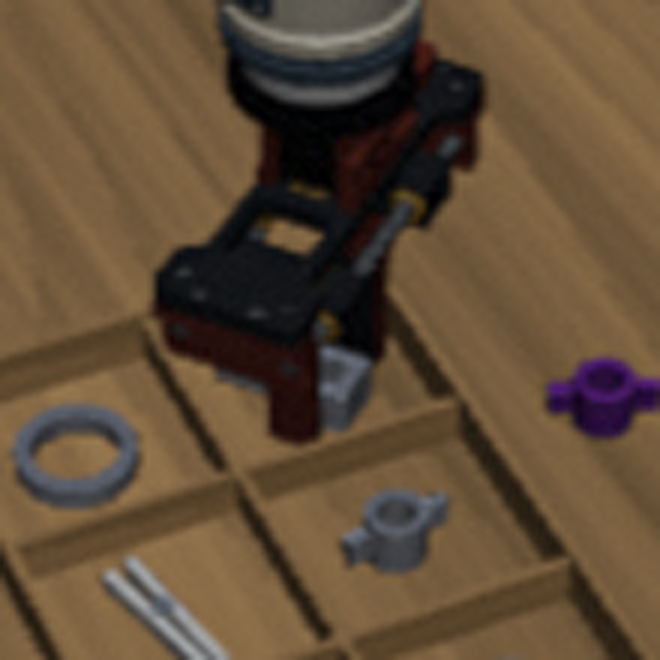

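jog_arm --steps '[{"dp": [-0.012,0.009,-0.03],"turn": [0.0006,0.0008,0],"claw": 0.6},{"dp": [-0.012,0.009,-0.03],"turn": [0.0006,0.0008,0],"claw": 0.6},{"dp": [-0.012,0.009,-0.03],"turn": [0.0006,0.0008,0],"claw": 0},{"dp": [-0.012,0.009,-0.03],"turn": [0.0006,0.0008,0],"claw": 0},{"dp": [-0.012,0.009,-0.03],"turn": [0.0006,0.0008,0],"claw": 0},{"dp": [-0.012,0.009,-0.03],"turn": [0.0006,0.0008,0],"claw": 0},{"dp": [-0.012,0.009,-0.03],"turn": [0.0006,0.0008,0],"claw": 0},{"dp": [-0.012,0.009,-0.03],"turn": [0.0006,0.0008,0],"claw": 0}]'

```text
t: 4.97
ee_pos: [484.0, -290.3, 7.1]
orientation: [-1.512, -0.503, 0.502]
ft_force: [0.2, 0.6, 2.0]
width: 27.9
```

jog_arm --steps '[{"dp": [0,0,0.3],"turn": [0,0,0],"claw": 0},{"dp": [0,0,0.7],"turn": [0,0,0],"claw": 0},{"dp": [0,0,1],"turn": [0,0,0],"claw": 0},{"dp": [0,0,1],"turn": [0,0,0],"claw": 0},{"dp": [0,0,1],"turn": [0,0,0],"claw": 0}]'

```text
t: 5.38
ee_pos: [484.7, -290.8, 88.3]
orientation: [-1.514, -0.504, 0.501]
ft_force: [-0.1, -1.0, -0.6]
width: 28.1
```

jog_arm --steps '[{"dp": [0,0.5,0.5],"turn": [0,0,-0.04],"claw": 0},{"dp": [0,1,1],"turn": [0,0,-0.08],"claw": 0},{"dp": [0,1,1],"turn": [0,0,-0.1],"claw": 0},{"dp": [0,1,1],"turn": [0,0,-0.1],"claw": 0},{"dp": [0,1,1],"turn": [0,0,-0.1],"claw": 0}]'

```text
t: 5.8
ee_pos: [484.8, -210.1, 168.0]
orientation: [-1.558, -0.261, 0.258]
ft_force: [-0.3, 0.1, -0.3]
width: 27.8
```

jog_arm --steps '[{"dp": [-0.3,0.5,0],"turn": [0,0,-0.04],"claw": 0},{"dp": [-0.3,1,0],"turn": [0,0,-0.078],"claw": 0},{"dp": [-0.3,1,0],"turn": [0,0,-0.078],"claw": 0},{"dp": [-0.3,1,0],"turn": [0,0,-0.078],"claw": 0}]'

```text
t: 6.13
ee_pos: [459.3, -128.9, 166.0]
orientation: [-1.572, -0.068, 0.072]
ft_force: [0.8, -0.4, -1.1]
width: 28.0
```

jog_arm --steps '[{"dp": [-0.3,0.5,0],"turn": [0,0,0],"claw": 0},{"dp": [-0.3,1,0],"turn": [0,0,0],"claw": 0},{"dp": [-0.3,1,0],"turn": [0,0,0],"claw": 0},{"dp": [-0.3,1,0],"turn": [0,0,0],"claw": 0}]'

```text
t: 6.47
ee_pos: [435.3, -48.5, 165.1]
orientation: [-1.572, -0.071, 0.076]
ft_force: [1.3, -0.5, -0.2]
width: 28.0
```

jog_arm --steps '[{"dp": [-0.3,0.5,0],"turn": [0,0,0],"claw": 0},{"dp": [-0.3,1,0],"turn": [0,0,0],"claw": 0},{"dp": [-0.3,1,0],"turn": [0,0,0],"claw": 0},{"dp": [-0.3,1,0],"turn": [0,0,0],"claw": 0}]'

```text
t: 6.8
ee_pos: [412.2, 31.6, 164.8]
orientation: [-1.572, -0.074, 0.079]
ft_force: [-0.3, -0.5, -0.9]
width: 27.7
```

jog_arm --steps '[{"dp": [-0.2,0.5,0],"turn": [0,0,0],"claw": 0},{"dp": [-0.2,1,0],"turn": [0,0,0],"claw": 0},{"dp": [-0.2,1,0],"turn": [0,0,0],"claw": 0},{"dp": [-0.2,1,0],"turn": [0,0,0],"claw": 0}]'

```text
t: 7.13
ee_pos: [397.5, 111.5, 164.6]
orientation: [-1.573, -0.077, 0.081]
ft_force: [-0.6, -0.1, -0.3]
width: 27.8
```

jog_arm --steps '[{"dp": [0,0.5,0],"turn": [0,0,0],"claw": 0},{"dp": [0,1,0],"turn": [0,0,0],"claw": 0},{"dp": [0,1,0],"turn": [0,0,0],"claw": 0},{"dp": [0,1,0],"turn": [0,0,0],"claw": 0}]'

```text
t: 7.47
ee_pos: [398.9, 190.9, 164.4]
orientation: [-1.573, -0.078, 0.082]
ft_force: [-0.0, -0.3, -1.5]
width: 28.0
```

jog_arm --steps '[{"dp": [0,0.5,0],"turn": [0,0,0],"claw": 0},{"dp": [0,1,0],"turn": [0,0,0],"claw": 0},{"dp": [0,1,0],"turn": [0,0,0],"claw": 0},{"dp": [0,1,0],"turn": [0,0,0],"claw": 0}]'

```text
t: 7.8
ee_pos: [400.1, 269.9, 164.1]
orientation: [-1.574, -0.078, 0.082]
ft_force: [-0.8, -0.8, -0.3]
width: 27.7
```

Run:
```python
from h import *
goal([396,313,100],.083)
s=shot('scene','s4.png',(300,60,520,260),3)
```

```text
t 7.8 pos [400.1 269.9 164.1] F [-0.8 -0.8 -0.3] w 27.7 dp [-0.0511  0.5384 -0.8007] turn [ 0.0014 -0.0007 -0.0061]
```

View pics/s4.png

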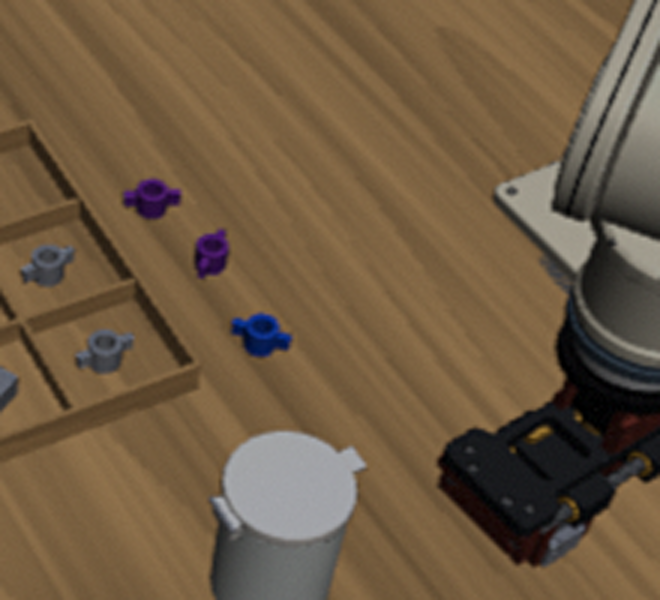

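jog_arm --steps '[{"dp": [-0.051,0.3,-0.3],"turn": [0.0014,-0.0007,-0.006],"claw": 0},{"dp": [-0.051,0.538,-0.55],"turn": [0.0014,-0.0007,-0.006],"claw": 0},{"dp": [-0.051,0.538,-0.63],"turn": [0.0014,-0.0007,-0.006],"claw": 0},{"dp": [-0.051,0.538,-0.63],"turn": [0.0014,-0.0007,-0.006],"claw": 0},{"dp": [-0.051,0.538,-0.63],"turn": [0.0014,-0.0007,-0.006],"claw": 0}]'

```text
t: 8.27
ee_pos: [395.5, 309.8, 113.3]
orientation: [-1.572, -0.062, 0.065]
ft_force: [0.0, -1.0, 0.0]
width: 27.5
```

Run:
```python
from fit import *
goal([396,313,100],.083)
s=shot('scene','s5.png',(430,200,540,330),4)
o=ctrl.get_obs();p=o['ee_pos']
# predicted hub underside corners in crop
for z in(p[2]-3,p[2]+19):
  q=projN(s,place(box(-28,0,-14,14,0,0)[::2],[p[0]+14*np.cos(-1.488),p[1]+14*np.sin(-1.488),-1.488],z)); print(((q-[430,200])*4).round())
print(((projN(s,place(box(-6,6,-6,6,0,21),[396,313,.083],70))-[430,200])*4).round())
```

```text
t 8.27 pos [395.5 309.8 113.3] F [ 0. -1.  0.] w 27.5 dp [ 0.0064  0.0397 -0.1665] turn [ 0.0007 -0.0007  0.0007]
[[279. 287.]
 [235. 316.]
 [236. 244.]
 [192. 271.]]
[[292. 263.]
 [247. 292.]
 [249. 219.]
 [204. 247.]]
[[217. 312.]
 [228. 290.]
 [234. 330.]
 [246. 309.]
 [198. 323.]
 [209. 302.]
 [216. 342.]
 [227. 321.]]
```

View pics/s5.png

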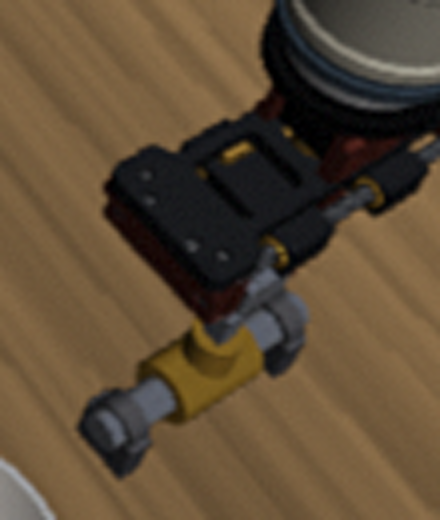

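Run:
```python
from fit import *
s=load('scene'); im=cv2.cvtColor(s['img'],cv2.COLOR_RGB2BGR)[255:305,465:515]
a=cv2.resize(im,None,fx=11,fy=11,interpolation=cv2.INTER_CUBIC)
a=cv2.convertScaleAbs(a,alpha=1.6,beta=20)
o=ctrl.get_obs();p=o['ee_pos']
T=lambda q:np.round((q-[465,255]+.5)*11).astype(int)
for m,pp,z,c in((LEVER[0][0],[p[0]+14*np.cos(-1.488),p[1]+14*np.sin(-1.488),-1.488],p[2]-3,(0,0,255)),(SP[0][0],[396,313,.083],70,(0,255,0))):
    q=T(projN(s,place(m,pp,z)))
    cv2.polylines(a,[cv2.convexHull(q.astype(np.int32))],True,c,1)
cv2.imwrite('pics/s5z.png',a)
```

```text
(no output)
```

View pics/s5z.png

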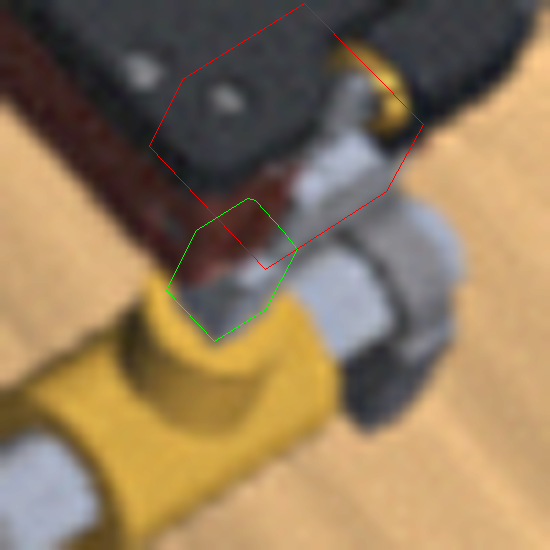

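jog_arm --steps '[{"dp": [0.005,0.035,-0.08],"turn": [0.0007,-0.0007,0.0007],"claw": 0},{"dp": [0.005,0.035,-0.15],"turn": [0.0007,-0.0007,0.0007],"claw": 0},{"dp": [0.005,0.035,-0.15],"turn": [0.0007,-0.0007,0.0007],"claw": 0},{"dp": [0.005,0.035,-0.15],"turn": [0.0007,-0.0007,0.0007],"claw": 0}]'

```text
t: 8.65
ee_pos: [396.1, 312.7, 101.8]
orientation: [-1.569, -0.066, 0.065]
ft_force: [0.5, -0.3, -0.4]
width: 27.5
```

Run:
```python
from h import *
goal([395.9,312.6,90],.083)
```

```text
t 8.65 pos [396.1 312.7 101.8] F [ 0.5 -0.3 -0.4] w 27.5 dp [-0.0027 -0.0012 -0.1476] turn [-0.0002  0.0002  0.    ]
```

jog_arm --steps '[{"dp": [-0.003,0,-0.04],"turn": [0,0,0],"claw": 0},{"dp": [-0.003,0,-0.07],"turn": [0,0,0],"claw": 0},{"dp": [-0.003,0,-0.09],"turn": [0,0,0],"claw": 0},{"dp": [-0.003,0,-0.09],"turn": [0,0,0],"claw": 0}]'

```text
t: 8.98
ee_pos: [396.1, 312.9, 94.4]
orientation: [-1.569, -0.066, 0.064]
ft_force: [1.2, -0.3, -0.8]
width: 27.8
```

jog_arm --steps '[{"dp": [-0.002,-0.003,-0.04],"turn": [0,0,0],"claw": 0},{"dp": [-0.002,-0.003,-0.07],"turn": [0,0,0],"claw": 0},{"dp": [-0.002,-0.003,-0.07],"turn": [0,0,0],"claw": 0}]'

```text
t: 9.23
ee_pos: [396.8, 313.1, 88.7]
orientation: [-1.568, -0.067, 0.063]
ft_force: [5.0, 0.8, -3.4]
width: 28.0
```

jog_arm --steps '[{"dp": [0.006,0.002,-0.05],"turn": [0,0,0],"claw": 0},{"dp": [0.006,0.002,-0.1],"turn": [0,0,0],"claw": 0},{"dp": [0.006,0.002,-0.1],"turn": [0,0,0],"claw": 0}]'

```text
t: 9.48
ee_pos: [396.9, 313.0, 79.8]
orientation: [-1.569, -0.067, 0.064]
ft_force: [0.6, -0.2, -2.3]
width: 28.1
```

Run:
```python
from h import *
goal([395.9,312.6,73],.083)
s=shot('scene','s6.png',(465,255,515,305),11)
```

```text
t 9.48 pos [396.9 313.   79.8] F [ 0.6 -0.2 -2.3] w 28.1 dp [-0.0121 -0.0048 -0.0853] turn [-0.0003  0.0006 -0.0001]
```

View pics/s6.png

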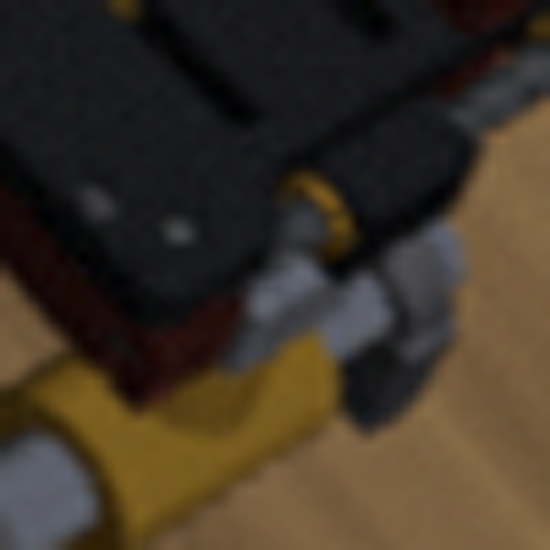

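jog_arm --steps '[{"dp": [0,0,-0.04],"turn": [0,0,0],"claw": 0},{"dp": [0,0,-0.075],"turn": [0,0,0],"claw": 0},{"dp": [0,0,-0.085],"turn": [0,0,0],"claw": 0},{"dp": [0,0,-0.085],"turn": [0,0,0],"claw": 0}]'

```text
t: 9.87
ee_pos: [396.8, 312.9, 73.1]
orientation: [-1.569, -0.067, 0.064]
ft_force: [2.0, -0.2, -0.8]
width: 27.7
```

jog_arm --steps '[{"dp": [0,0,-0.015],"turn": [0,0,0],"claw": 0},{"dp": [0,0,-0.03],"turn": [0,0,0],"claw": 0},{"dp": [0,0,-0.03],"turn": [0,0,0],"claw": 0}]'

```text
t: 10.12
ee_pos: [396.9, 313.0, 72.9]
orientation: [-1.569, -0.067, 0.064]
ft_force: [-5.5, -5.4, 29.5]
width: 27.8
```

jog_arm --steps '[{"dp": [0,0,0],"turn": [0,0,0],"claw": 0},{"dp": [0,0,0],"turn": [0,0,0],"claw": 0.4},{"dp": [0,0,0],"turn": [0,0,0],"claw": 0.5},{"dp": [0,0,0],"turn": [0,0,0],"claw": 0.5},{"dp": [0,0,0],"turn": [0,0,0],"claw": 0.5},{"dp": [0,0,0.3],"turn": [0,0,0],"claw": 0.5},{"dp": [0,0,0.8],"turn": [0,0,0],"claw": 0.5},{"dp": [0,0,1],"turn": [0,0,0],"claw": 0.5},{"dp": [0,0,1],"turn": [0,0,0],"claw": 0.5}]'

```text
t: 10.87
ee_pos: [398.8, 314.5, 156.2]
orientation: [-1.565, -0.071, 0.06]
ft_force: [0.6, -0.4, 1.4]
width: 44.0
```

jog_arm --steps '[{"dp": [0.2,-1,0.4],"turn": [0,0,0],"claw": 0.7},{"dp": [0.2,-1,0.4],"turn": [0,0,0],"claw": 0.7},{"dp": [0.2,-1,0.4],"turn": [0,0,0],"claw": 0.7}]'

```text
t: 11.12
ee_pos: [415.3, 231.2, 189.1]
orientation: [-1.566, -0.07, 0.059]
ft_force: [0.9, -0.0, -0.2]
width: 59.3
```

jog_arm --steps '[{"dp": [0.4,-1,0],"turn": [0,0,0],"claw": 0.7},{"dp": [0.4,-1,0],"turn": [0,0,0],"claw": 0.7},{"dp": [0.4,-1,0],"turn": [0,0,0],"claw": 0.7}]'

```text
t: 11.37
ee_pos: [448.2, 147.4, 188.1]
orientation: [-1.568, -0.067, 0.057]
ft_force: [0.8, 0.3, -0.1]
width: 61.3
```

jog_arm --steps '[{"dp": [0.4,-1,0],"turn": [0,0,0],"claw": 0.7},{"dp": [0.4,-1,0],"turn": [0,0,0],"claw": 0.7},{"dp": [0.4,-1,0],"turn": [0,0,0],"claw": 0.7}]'

```text
t: 11.62
ee_pos: [481.5, 63.8, 187.2]
orientation: [-1.569, -0.065, 0.055]
ft_force: [0.6, 0.3, 1.8]
width: 61.6
```

Run:
```python
from fit import *
goal([500.4,-95.8,60],.03)
s=shot('scene','s7.png',(430,230,540,340),5);t=shot('top','t7.png',(150,230,270,320),5)
Ws=cloud(s)
lp=[396.6+14*np.cos(-1.488),313+14*np.sin(-1.488),-1.488]
np.set_printoptions(linewidth=200)
for d,W in((t,cloud(t)),(s,Ws)):
  q=W[(abs(W[...,0]-396)<25)&(abs(W[...,1]-300)<75)&(W[...,2]>72)]
  print(len(q),np.round(np.histogram(q[:,2],bins=np.arange(70,104,2))[0]))
  a=q[q[:,1]<285];print('arm',a.mean(0),np.median(a[:,2]),len(a)); h=q[(q[:,1]>303)&(q[:,1]<322)];print('hub z',np.median(h[:,2]),np.percentile(h[:,2],90))
```

```text
t 11.62 pos [481.5  63.8 187.2] F [0.6 0.3 1.8] w 61.6 dp [ 0.236  -1.9944 -1.5894] turn [-0.0004  0.002  -0.0148]
304 [ 0 11  9 34 47 24 10  6  6 35 60 48 10  4  0  0]
arm [401.27746367 270.07882637  78.21664497] 78.40858015550072 76
hub z 91.73190510544089 94.69251788594346
431 [ 0 15 25 53 63 28 15 12 15 26 81 62 31  4  1  0]
arm [400.6696349  273.50868184  78.0413298 ] 78.18657511304224 86
hub z 91.47127391000708 94.8436741714673
```

View pics/s7.png

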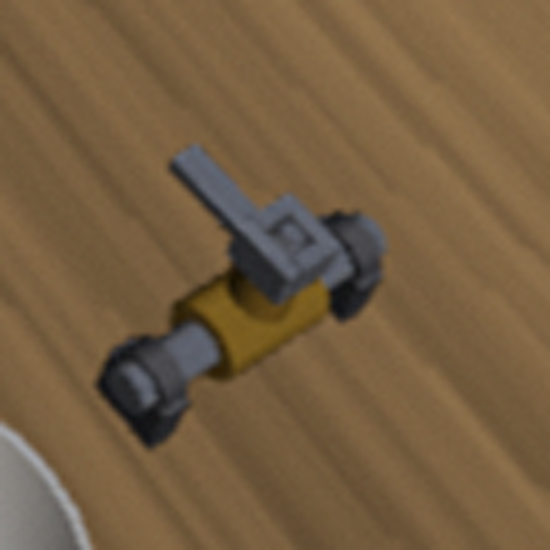

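View pics/t7.png

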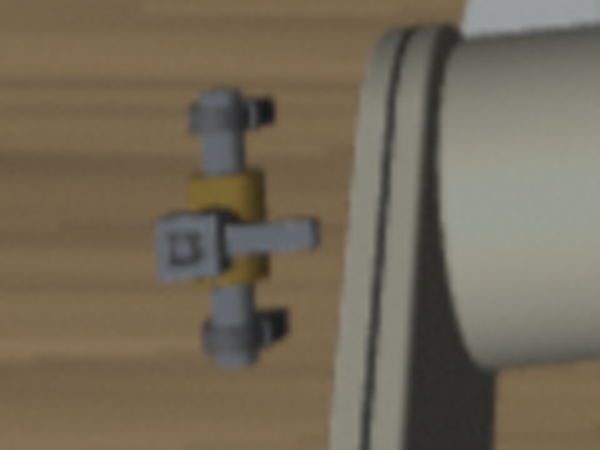

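Run:
```python
from fit import *
for n,c in(('top',(597,340)),('scene',(595.2,343))):
    W=cloud(load(n)); 
    r=np.hypot(W[...,0]-c[0],W[...,1]-c[1]); 
    print(n,[(k,round(float(np.nanmedian(W[...,2][(r>=k)&(r<k+5)])),1)) for k in range(0,85,5)])
```

```text
top [(0, 4.2), (5, 4.4), (10, 4.8), (15, 4.0), (20, 4.5), (25, 4.7), (30, 4.9), (35, 8.8), (40, 10.8), (45, 12.6), (50, 15.5), (55, 19.7), (60, 23.9), (65, 29.0), (70, 37.5), (75, 46.5), (80, 1.0)]
scene [(0, 4.7), (5, 4.6), (10, 4.8), (15, 5.0), (20, 5.0), (25, 4.6), (30, 5.4), (35, 9.2), (40, 11.0), (45, 12.8), (50, 15.9), (55, 20.2), (60, 24.4), (65, 28.3), (70, 36.8), (75, 46.4), (80, 1.0)]
```

jog_arm --steps '[{"dp": [0.2,-1,0],"turn": [0,0,0.24],"claw": 0.6},{"dp": [0.2,-1,0],"turn": [0,0,0.24],"claw": 0.6},{"dp": [0.2,-1,0],"turn": [0,0,0.24],"claw": 0.6},{"dp": [0.2,-1,0],"turn": [0,0,0.24],"claw": 0.6},{"dp": [0.2,-1,0],"turn": [0,0,0.24],"claw": 0.6},{"dp": [0.2,-1,0],"turn": [0,0,0.24],"claw": 0.6},{"dp": [0.2,-1,0],"turn": [0,0,0.24],"claw": 0.6}]'

```text
t: 12.3
ee_pos: [495.4, -12.1, 186.2]
orientation: [-1.465, -0.655, 0.651]
ft_force: [-0.7, -0.6, -0.9]
width: 52.7
```

jog_arm --steps '[{"dp": [0.04,-0.97,-0.3],"turn": [0,0,0.245],"claw": 0.6},{"dp": [0.04,-0.97,-0.7],"turn": [0,0,0.245],"claw": 0.6},{"dp": [0.04,-0.97,-0.7],"turn": [0,0,0.245],"claw": 0.6},{"dp": [0.04,-0.97,-0.7],"turn": [0,0,0.245],"claw": 0.6},{"dp": [0.04,-0.97,-0.7],"turn": [0,0,0.245],"claw": 0.6},{"dp": [0.04,-0.97,-0.7],"turn": [0,0,0.245],"claw": 0.6},{"dp": [0.04,-0.97,-0.7],"turn": [0,0,0.245],"claw": 0.6},{"dp": [0.04,-0.97,-0.7],"turn": [0,0,0.245],"claw": 0.6}]'

```text
t: 12.97
ee_pos: [498.2, -87.8, 129.4]
orientation: [-1.183, -1.236, 1.236]
ft_force: [-0.1, -0.6, 0.1]
width: 52.9
```

Run:
```python
from h import *
goal([501.5,-95.5,60],1.60)
```

```text
t 12.97 pos [498.2 -87.8 129.4] F [-0.1 -0.6  0.1] w 52.9 dp [ 0.0417 -0.0968 -0.8674] turn [-0.0016 -0.0017 -0.003 ]
```

jog_arm --steps '[{"dp": [0.04,-0.097,-0.4],"turn": [-0.0016,-0.0017,-0.003],"claw": 0.6},{"dp": [0.04,-0.097,-0.85],"turn": [-0.0016,-0.0017,-0.003],"claw": 0.6},{"dp": [0.04,-0.097,-0.95],"turn": [-0.0016,-0.0017,-0.003],"claw": 0.6},{"dp": [0.04,-0.097,-0.95],"turn": [-0.0016,-0.0017,-0.003],"claw": 0.6},{"dp": [0.04,-0.097,-0.95],"turn": [-0.0016,-0.0017,-0.003],"claw": 0.6}]'

```text
t: 13.38
ee_pos: [501.1, -94.7, 53.4]
orientation: [-1.194, -1.23, 1.231]
ft_force: [1.1, 0.0, 0.6]
width: 52.6
```

Run:
```python
from h import *
goal([501.5,-95.5,17],1.60)
s=shot('scene','s8.png',(260,90,390,220),5)
```

```text
t 13.38 pos [501.1 -94.7  53.4] F [1.1 0.  0.6] w 52.6 dp [ 0.0049 -0.0099 -0.4555] turn [-0.0001 -0.0005  0.    ]
```

View pics/s8.png

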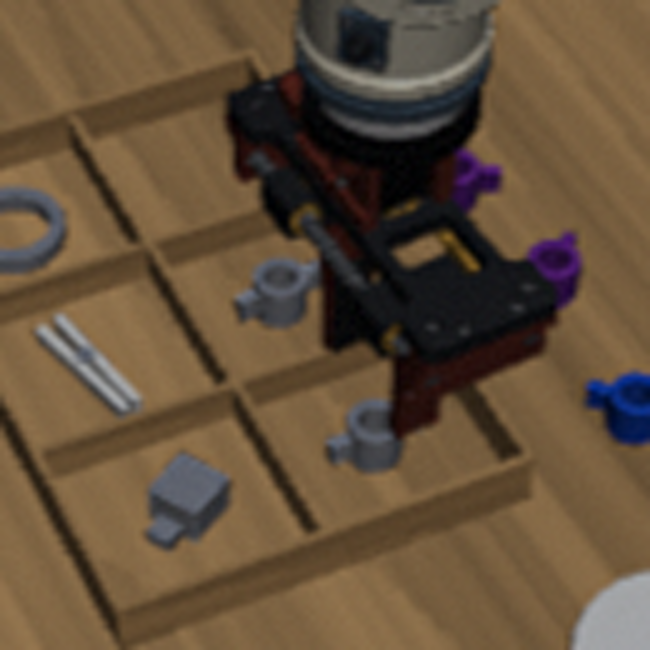

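Aligned over the first coupling, with the near fingertip at about crop (415,425) and the tube at (375,430). I'll lower and grip.

jog_arm --steps '[{"dp": [0.005,-0.01,-0.25],"turn": [0,0,0],"claw": 0.6},{"dp": [0.005,-0.01,-0.4],"turn": [0,0,0],"claw": 0.6},{"dp": [0.005,-0.01,-0.46],"turn": [0,0,0],"claw": 0.6},{"dp": [0.005,-0.01,-0.46],"turn": [0,0,0],"claw": 0.6},{"dp": [0.005,-0.01,-0.46],"turn": [0,0,0],"claw": 0},{"dp": [0.005,-0.01,-0.46],"turn": [0,0,0],"claw": 0},{"dp": [0.005,-0.01,-0.46],"turn": [0,0,0],"claw": 0},{"dp": [0.005,-0.01,-0.46],"turn": [0,0,0],"claw": 0},{"dp": [0.005,-0.01,-0.46],"turn": [0,0,0],"claw": 0},{"dp": [0.005,-0.01,-0.46],"turn": [0,0,0],"claw": 0}]'

```text
t: 14.27
ee_pos: [502.6, -95.9, 17.9]
orientation: [-1.196, -1.231, 1.23]
ft_force: [-0.4, 0.8, 6.0]
width: 26.3
```

jog_arm --steps '[{"dp": [0,0,0.3],"turn": [0,0,0],"claw": 0},{"dp": [0,0,0.7],"turn": [0,0,0],"claw": 0},{"dp": [0,0,1],"turn": [0,0,0],"claw": 0},{"dp": [0,0,1],"turn": [0,0,0],"claw": 0},{"dp": [0,0,1],"turn": [0,0,0],"claw": 0}]'

```text
t: 14.68
ee_pos: [503.5, -96.1, 99.0]
orientation: [-1.199, -1.233, 1.229]
ft_force: [0.4, -0.4, -0.4]
width: 26.2
```

Run:
```python
from h import *
goal([578.7,334.5,120],1.60)
s=shot('scene','s9.png',(260,60,390,220),4)
```

```text
t 14.68 pos [503.5 -96.1  99. ] F [ 0.4 -0.4 -0.4] w 26.2 dp [0.9402 5.3825 0.2621] turn [0.0003 0.0013 0.    ]
```

View pics/s9.png

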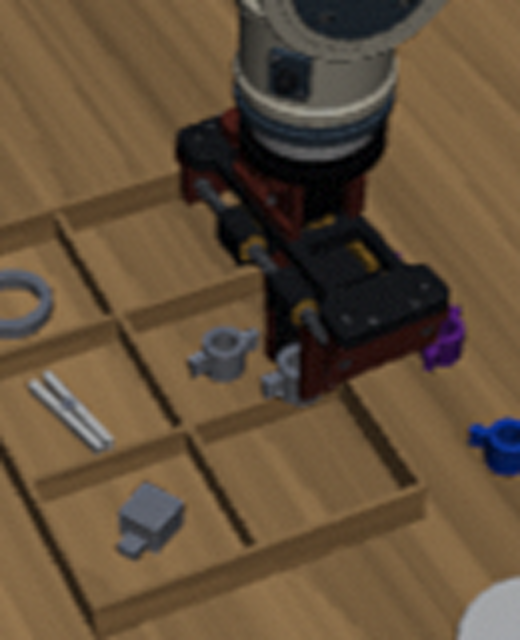

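Run:
```python
from fit import *
s=load('scene'); p=ctrl.get_obs()['ee_pos']
im=cv2.cvtColor(s['img'],cv2.COLOR_RGB2BGR)[135:175,315:365]
a=cv2.convertScaleAbs(cv2.resize(im,None,fx=12,fy=12,interpolation=cv2.INTER_CUBIC),alpha=1.6,beta=20)
T=lambda q:np.round((q-[315,135]+.5)*12).astype(np.int32)
for m in(cyl(14,0,24),box(-24.5,24.5,-3.5,3.5,5,19)):
    cv2.polylines(a,[cv2.convexHull(T(projN(s,place(m,[p[0],p[1],.03],p[2]-13))))],True,(0,0,255),1)
cv2.imwrite('pics/s9z.png',a)
```

```text
(no output)
```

View pics/s9z.png

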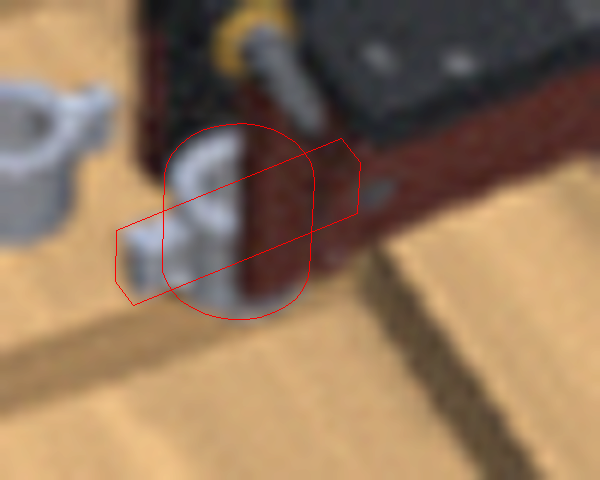

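jog_arm --steps '[{"dp": [0.2,0.5,0.5],"turn": [0,0,0],"claw": 0},{"dp": [0.2,1,0.75],"turn": [0,0,0],"claw": 0},{"dp": [0.2,1,0.75],"turn": [0,0,0],"claw": 0},{"dp": [0.2,1,0.75],"turn": [0,0,0],"claw": 0}]'

```text
t: 15.07
ee_pos: [519.4, -13.5, 158.5]
orientation: [-1.196, -1.235, 1.231]
ft_force: [1.0, 0.6, -0.7]
width: 26.1
```

jog_arm --steps '[{"dp": [0.3,0.5,0],"turn": [0,0,0],"claw": 0},{"dp": [0.3,1,0],"turn": [0,0,0],"claw": 0},{"dp": [0.3,1,0],"turn": [0,0,0],"claw": 0}]'

```text
t: 15.32
ee_pos: [543.5, 70.1, 156.7]
orientation: [-1.193, -1.236, 1.233]
ft_force: [0.4, 0.2, -0.7]
width: 26.4
```

jog_arm --steps '[{"dp": [0.2,0.5,0],"turn": [0,0,0],"claw": 0},{"dp": [0.2,1,0],"turn": [0,0,0],"claw": 0},{"dp": [0.2,1,0],"turn": [0,0,0],"claw": 0}]'

```text
t: 15.57
ee_pos: [559.3, 154.0, 154.6]
orientation: [-1.19, -1.237, 1.235]
ft_force: [-0.1, 0.6, -0.1]
width: 26.5
```

jog_arm --steps '[{"dp": [0.2,0.5,0],"turn": [0,0,0],"claw": 0},{"dp": [0.2,1,0],"turn": [0,0,0],"claw": 0},{"dp": [0.2,1,0],"turn": [0,0,0],"claw": 0}]'

```text
t: 15.82
ee_pos: [575.3, 237.7, 152.6]
orientation: [-1.187, -1.239, 1.237]
ft_force: [0.5, -0.3, -1.1]
width: 26.4
```

jog_arm --steps '[{"dp": [0.05,0.5,0],"turn": [0,0,0],"claw": 0},{"dp": [0.05,1,0],"turn": [0,0,0],"claw": 0},{"dp": [0.05,1,0],"turn": [0,0,0],"claw": 0},{"dp": [0.05,1,0],"turn": [0,0,0],"claw": 0}]'

```text
t: 16.15
ee_pos: [578.3, 317.7, 150.3]
orientation: [-1.185, -1.238, 1.242]
ft_force: [-0.3, -0.4, -0.2]
width: 26.3
```

Run:
```python
from h import *
goal([578.7,334.5,80],1.60)
```

```text
t 16.15 pos [578.3 317.7 150.3] F [-0.3 -0.4 -0.2] w 26.3 dp [ 0.0055  0.2099 -0.8792] turn [-0.0003 -0.0013 -0.0042]
```

jog_arm --steps '[{"dp": [0.005,0.21,-0.3],"turn": [0,-0.0013,-0.004],"claw": 0},{"dp": [0.005,0.21,-0.7],"turn": [0,-0.0013,-0.004],"claw": 0},{"dp": [0.005,0.21,-0.95],"turn": [0,-0.0013,-0.004],"claw": 0},{"dp": [0.005,0.21,-0.95],"turn": [0,-0.0013,-0.004],"claw": 0},{"dp": [0.005,0.21,-0.95],"turn": [0,-0.0013,-0.004],"claw": 0}]'

```text
t: 16.57
ee_pos: [577.6, 331.8, 72.6]
orientation: [-1.194, -1.227, 1.233]
ft_force: [0.6, 0.0, -0.1]
width: 26.0
```

Run:
```python
from h import *
goal([578.7,334.5,19],1.60)
s=shot('scene','s10.png',(330,230,530,400),4)
```

```text
t 16.57 pos [577.6 331.8  72.6] F [ 0.6  0.  -0.1] w 26.0 dp [ 0.0133  0.0333 -0.6701] turn [ 0.0005 -0.0012  0.0002]
```

View pics/s10.png

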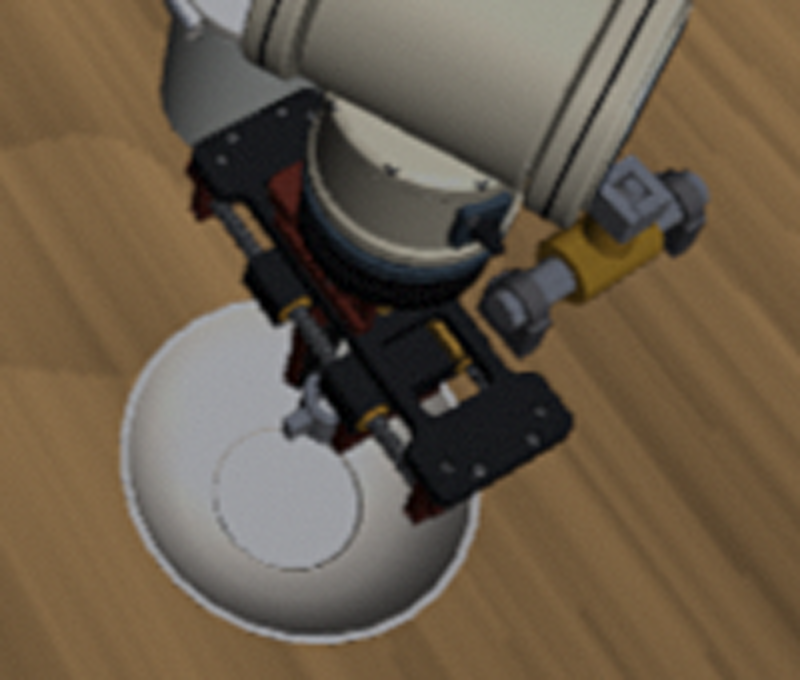

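jog_arm --steps '[{"dp": [0.013,0.033,-0.25],"turn": [0,0,0],"claw": 0},{"dp": [0.013,0.033,-0.45],"turn": [0,0,0],"claw": 0},{"dp": [0.013,0.033,-0.58],"turn": [0,0,0],"claw": 0},{"dp": [0.013,0.033,-0.61],"turn": [0,0,0],"claw": 0},{"dp": [0.013,0.033,-0.61],"turn": [0,0,0],"claw": 0}]'

```text
t: 17.03
ee_pos: [580.1, 335.0, 25.8]
orientation: [-1.195, -1.229, 1.231]
ft_force: [0.5, 0.5, -0.2]
width: 26.3
```

jog_arm --steps '[{"dp": [0,0,-0.02],"turn": [0,0,0],"claw": 0},{"dp": [0,0,-0.04],"turn": [0,0,0],"claw": 0},{"dp": [0,0,-0.04],"turn": [0,0,0],"claw": 0}]'

```text
t: 17.28
ee_pos: [580.5, 335.2, 23.4]
orientation: [-1.195, -1.23, 1.23]
ft_force: [0.2, 0.0, 0.7]
width: 26.5
```

jog_arm --steps '[{"dp": [-0.02,0,-0.015],"turn": [0,0,0],"claw": 0},{"dp": [-0.02,0,-0.03],"turn": [0,0,0],"claw": 0},{"dp": [-0.02,0,-0.03],"turn": [0,0,0],"claw": 0}]'

```text
t: 17.53
ee_pos: [578.8, 335.2, 21.0]
orientation: [-1.195, -1.23, 1.23]
ft_force: [0.2, -0.2, 0.2]
width: 26.1
```

jog_arm --steps '[{"dp": [-0.005,0,-0.015],"turn": [0,0,0],"claw": 0},{"dp": [-0.005,0,-0.025],"turn": [0,0,0],"claw": 0},{"dp": [-0.005,0,-0.025],"turn": [0,0,0],"claw": 0}]'

```text
t: 17.78
ee_pos: [578.6, 335.4, 19.2]
orientation: [-1.195, -1.231, 1.23]
ft_force: [-0.4, -0.3, 2.8]
width: 26.4
```

jog_arm --steps '[{"dp": [0,0,-0.005],"turn": [0,0,0],"claw": 0.34},{"dp": [0,0,-0.005],"turn": [0,0,0],"claw": 0.4},{"dp": [0,0,-0.005],"turn": [0,0,0],"claw": 0.42},{"dp": [0,0,-0.005],"turn": [0,0,0],"claw": 0.42},{"dp": [0,0,0.2],"turn": [0,0,0],"claw": 0.42},{"dp": [0,0,0.6],"turn": [0,0,0],"claw": 0.42},{"dp": [0,0,1],"turn": [0,0,0],"claw": 0.5},{"dp": [0,0,1],"turn": [0,0,0],"claw": 0.6}]'

```text
t: 18.45
ee_pos: [582.0, 337.3, 105.4]
orientation: [-1.198, -1.239, 1.222]
ft_force: [1.2, 0.1, 1.0]
width: 47.1
```

jog_arm --steps '[{"dp": [-0.2,-0.5,0.7],"turn": [0,0,0],"claw": 0.6},{"dp": [-0.2,-1,0.7],"turn": [0,0,0],"claw": 0.6},{"dp": [-0.2,-1,0.7],"turn": [0,0,0],"claw": 0.6}]'

```text
t: 18.7
ee_pos: [566.0, 255.6, 163.2]
orientation: [-1.199, -1.241, 1.222]
ft_force: [0.6, -0.5, -1.0]
width: 52.4
```

jog_arm --steps '[{"dp": [-0.2,-1,0],"turn": [0,0,0],"claw": 0.6},{"dp": [-0.2,-1,0],"turn": [0,0,0],"claw": 0.6},{"dp": [-0.2,-1,0],"turn": [0,0,0],"claw": 0.6}]'

```text
t: 18.95
ee_pos: [547.8, 170.1, 163.0]
orientation: [-1.2, -1.236, 1.223]
ft_force: [-1.1, 0.2, -0.5]
width: 52.9
```

jog_arm --steps '[{"dp": [-0.2,-1,0],"turn": [0,0,0],"claw": 0.6},{"dp": [-0.2,-1,0],"turn": [0,0,0],"claw": 0.6},{"dp": [-0.2,-1,0],"turn": [0,0,0],"claw": 0.6}]'

```text
t: 19.2
ee_pos: [529.7, 85.8, 162.4]
orientation: [-1.201, -1.231, 1.223]
ft_force: [-0.1, 0.2, -0.4]
width: 52.5
```

Run:
```python
from fit import *
goal([498.5,-200.4,80],1.57+.12)
s=shot('scene','s11.png',(330,290,470,400),5);t=shot('top','t11.png',(140,140,290,310),4)
for n,d in(('t',t),('s',s)):
    W=cloud(d);q=W[(W[...,2]>44)&(W[...,2]<56)&(W[...,1]>210)&(W[...,1]<480)&(W[...,0]>470)&(W[...,0]<750)][:,:2]
    print('bowl',n,cv2.minEnclosingCircle(q.astype(np.float32)))
```

```text
t 19.2 pos [529.7  85.8 162.4] F [-0.1  0.2 -0.4] w 52.5 dp [-0.3906 -3.5771 -1.03  ] turn [-0.0005  0.0016  0.0304]
bowl t ((597.1402587890625, 339.7680358886719), 81.79676055908203)
bowl s ((595.34814453125, 341.6914367675781), 82.2641830444336)
```

View pics/s11.png

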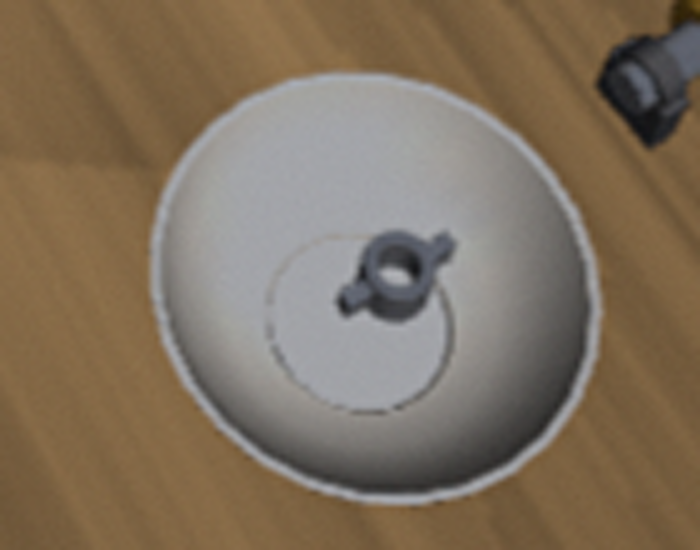

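View pics/t11.png

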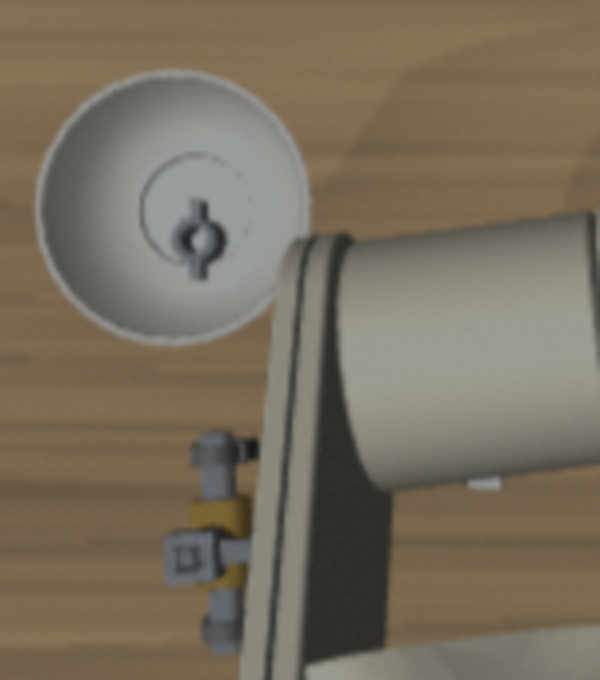

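jog_arm --steps '[{"dp": [-0.1,-1,0],"turn": [0,0,0.03],"claw": 0.6},{"dp": [-0.1,-1,0],"turn": [0,0,0.03],"claw": 0.6},{"dp": [-0.1,-1,0],"turn": [0,0,0.03],"claw": 0.6}]'

```text
t: 19.55
ee_pos: [523.6, 5.6, 162.8]
orientation: [-1.156, -1.301, 1.289]
ft_force: [0.0, 0.0, 0.4]
width: 52.6
```

jog_arm --steps '[{"dp": [-0.1,-1,0],"turn": [0,0,0],"claw": 0.6},{"dp": [-0.1,-1,0],"turn": [0,0,0],"claw": 0.6},{"dp": [-0.1,-1,0],"turn": [0,0,0],"claw": 0.6}]'

```text
t: 19.8
ee_pos: [516.3, -78.0, 162.9]
orientation: [-1.159, -1.299, 1.288]
ft_force: [0.2, 1.1, -0.0]
width: 52.9
```

jog_arm --steps '[{"dp": [-0.1,-1,0],"turn": [0,0,0],"claw": 0.6},{"dp": [-0.1,-1,0],"turn": [0,0,0],"claw": 0.6},{"dp": [-0.1,-1,0],"turn": [0,0,0],"claw": 0.6},{"dp": [-0.1,-1,0],"turn": [0,0,0],"claw": 0.6}]'

```text
t: 20.13
ee_pos: [509.2, -158.4, 162.8]
orientation: [-1.161, -1.297, 1.285]
ft_force: [0.2, 0.3, -0.1]
width: 52.6
```

Run:
```python
from fit import *
W5=([cyl(14,0,24),box(-24.5,24.5,-3.5,3.5,5,19)],[cyl(8,0,24)])
t,s=load('top'),load('scene')
goal([498.5,-200.4,80],1.57+.12)
s=cap('scene')
print([fit([d],W5,[498,-201,.1],4) for d in(s,)])
```

```text
t 20.13 pos [ 509.2 -158.4  162.8] F [ 0.2  0.3 -0.1] w 52.6 dp [-0.1334 -0.5245 -1.0354] turn [-0.0005  0.0028  0.0028]
[(array([ 4.96751117e+02, -1.99201473e+02,  1.86377607e-01]), np.float64(25.121337890625))]
```

jog_arm --steps '[{"dp": [-0.137,-0.525,-0.4],"turn": [-0.0005,0.0028,0.008],"claw": 0.6},{"dp": [-0.137,-0.525,-0.9],"turn": [-0.0005,0.0028,0.008],"claw": 0.6},{"dp": [-0.137,-0.525,-1],"turn": [-0.0005,0.0028,0.008],"claw": 0.6},{"dp": [-0.137,-0.525,-1],"turn": [-0.0005,0.0028,0.008],"claw": 0.6},{"dp": [-0.137,-0.525,-1],"turn": [-0.0005,0.0028,0.008],"claw": 0.6}]'

```text
t: 20.6
ee_pos: [498.2, -197.4, 82.2]
orientation: [-1.138, -1.31, 1.31]
ft_force: [0.4, 0.2, 0.3]
width: 52.6
```

Run:
```python
from h import *
goal([498.2,-200.4,17],1.57+.14)
```

```text
t 20.6 pos [ 498.2 -197.4   82.2] F [0.4 0.2 0.3] w 52.6 dp [ 5.000e-04 -3.710e-02 -8.146e-01] turn [-0.0005 -0.0007  0.0002]
```

jog_arm --steps '[{"dp": [-0.005,-0.035,-0.35],"turn": [0,0,0],"claw": 0.6},{"dp": [-0.005,-0.035,-0.65],"turn": [0,0,0],"claw": 0.6},{"dp": [-0.005,-0.035,-0.81],"turn": [0,0,0],"claw": 0.6},{"dp": [-0.005,-0.035,-0.81],"turn": [0,0,0],"claw": 0.6},{"dp": [-0.005,-0.035,-0.81],"turn": [0,0,0],"claw": 0.6},{"dp": [-0.005,-0.035,-0.81],"turn": [0,0,0],"claw": 0},{"dp": [-0.005,-0.035,-0.81],"turn": [0,0,0],"claw": 0},{"dp": [-0.005,-0.035,-0.81],"turn": [0,0,0],"claw": 0},{"dp": [-0.005,-0.035,-0.81],"turn": [0,0,0],"claw": 0},{"dp": [-0.005,-0.035,-0.81],"turn": [0,0,0],"claw": 0},{"dp": [-0.005,-0.035,-0.81],"turn": [0,0,0],"claw": 0}]'

```text
t: 21.52
ee_pos: [498.2, -200.4, 18.1]
orientation: [-1.139, -1.31, 1.31]
ft_force: [-1.0, 0.7, 6.3]
width: 25.9
```

jog_arm --steps '[{"dp": [0,0,0.3],"turn": [0,0,0],"claw": 0},{"dp": [0,0,0.7],"turn": [0,0,0],"claw": 0},{"dp": [0,0,1],"turn": [0,0,0],"claw": 0},{"dp": [0,0,1],"turn": [0,0,0],"claw": 0},{"dp": [0,0,1],"turn": [0,0,0],"claw": 0}]'

```text
t: 21.93
ee_pos: [499.1, -200.9, 99.4]
orientation: [-1.142, -1.312, 1.31]
ft_force: [0.2, -0.2, -0.6]
width: 26.5
```

Run:
```python
from fit import *
goal([616.5,349,80],1.60)
s=cap('scene');p=ctrl.get_obs()['ee_pos'];c=projN(s,p[None])[0].astype(int)-[25,20]
im=cv2.cvtColor(s['img'],cv2.COLOR_RGB2BGR)[c[1]:c[1]+50,c[0]:c[0]+50]
a=cv2.convertScaleAbs(cv2.resize(im,None,fx=11,fy=11,interpolation=cv2.INTER_CUBIC),alpha=1.6,beta=20)
T=lambda q:np.round((q-c+.5)*11).astype(np.int32)
for m in(cyl(14,0,24),box(-24.5,24.5,-3.5,3.5,5,19)):
    cv2.polylines(a,[cv2.convexHull(T(projN(s,place(m,[p[0],p[1],.14],p[2]-13))))],True,(0,0,255),1)
cv2.imwrite('pics/s12.png',a)
```

```text
t 21.93 pos [ 499.1 -200.9   99.4] F [ 0.2 -0.2 -0.6] w 26.5 dp [ 1.4679  6.8735 -0.2427] turn [ 0.0001  0.0005 -0.0347]
```

View pics/s12.png

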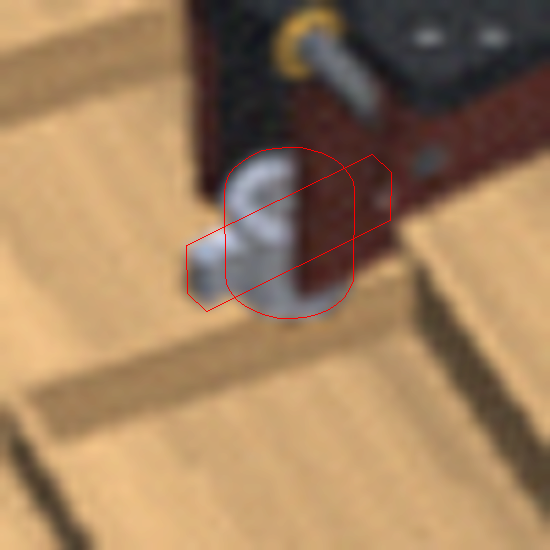

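The second coupling is held, with the tube at about (280,235) in the crop, matching the prediction. Now carrying it to the bowl.

jog_arm --steps '[{"dp": [0.2,0.5,0.5],"turn": [0,0,0],"claw": 0},{"dp": [0.2,1,0.75],"turn": [0,0,0],"claw": 0},{"dp": [0.2,1,0.75],"turn": [0,0,0],"claw": 0},{"dp": [0.2,1,0.75],"turn": [0,0,0],"claw": 0}]'

```text
t: 22.32
ee_pos: [514.7, -118.0, 158.7]
orientation: [-1.138, -1.313, 1.311]
ft_force: [0.5, 0.3, -0.7]
width: 26.4
```

jog_arm --steps '[{"dp": [0.3,0.5,0],"turn": [0,0,0],"claw": 0},{"dp": [0.3,1,0],"turn": [0,0,0],"claw": 0},{"dp": [0.3,1,0],"turn": [0,0,0],"claw": 0}]'

```text
t: 22.57
ee_pos: [538.4, -34.5, 156.9]
orientation: [-1.134, -1.314, 1.313]
ft_force: [-0.1, -0.4, -0.4]
width: 26.4
```

jog_arm --steps '[{"dp": [0.3,0.5,0],"turn": [0,0,0],"claw": 0},{"dp": [0.3,1,0],"turn": [0,0,0],"claw": 0},{"dp": [0.3,1,0],"turn": [0,0,0],"claw": 0}]'

```text
t: 22.82
ee_pos: [562.3, 49.0, 154.8]
orientation: [-1.131, -1.314, 1.315]
ft_force: [0.7, -0.1, -0.7]
width: 26.6
```

jog_arm --steps '[{"dp": [0.3,0.5,0],"turn": [0,0,0],"claw": 0},{"dp": [0.3,1,0],"turn": [0,0,0],"claw": 0},{"dp": [0.3,1,0],"turn": [0,0,0],"claw": 0}]'

```text
t: 23.07
ee_pos: [586.5, 132.4, 152.9]
orientation: [-1.128, -1.315, 1.317]
ft_force: [-0.2, -1.0, -0.8]
width: 26.5
```

jog_arm --steps '[{"dp": [0.2,0.5,0],"turn": [0,0,-0.035],"claw": 0},{"dp": [0.2,1,0],"turn": [0,0,-0.035],"claw": 0},{"dp": [0.2,1,0],"turn": [0,0,-0.035],"claw": 0}]'

```text
t: 23.32
ee_pos: [602.6, 216.0, 151.2]
orientation: [-1.18, -1.237, 1.238]
ft_force: [0.1, -0.6, -1.1]
width: 26.4
```

jog_arm --steps '[{"dp": [0.1,0.5,0],"turn": [0,0,0],"claw": 0},{"dp": [0.1,1,0],"turn": [0,0,0],"claw": 0},{"dp": [0.1,1,0],"turn": [0,0,0],"claw": 0}]'

```text
t: 23.57
ee_pos: [610.3, 299.9, 149.6]
orientation: [-1.177, -1.24, 1.24]
ft_force: [-0.2, -0.6, 0.2]
width: 26.2
```

Run:
```python
from h import *
goal([616.5,349,80],1.60)
```

```text
t 23.57 pos [610.3 299.9 149.6] F [-0.2 -0.6  0.2] w 26.2 dp [ 0.077   0.6134 -0.8696] turn [-0.0022 -0.0023 -0.0049]
```

jog_arm --steps '[{"dp": [0.077,0.3,0],"turn": [-0.002,-0.002,-0.005],"claw": 0},{"dp": [0.077,0.62,-0.2],"turn": [-0.002,-0.002,-0.005],"claw": 0},{"dp": [0.077,0.62,-0.6],"turn": [-0.002,-0.002,-0.005],"claw": 0},{"dp": [0.077,0.62,-0.95],"turn": [-0.002,-0.002,-0.005],"claw": 0},{"dp": [0.077,0.62,-0.95],"turn": [-0.002,-0.002,-0.005],"claw": 0},{"dp": [0.077,0.62,-0.95],"turn": [-0.002,-0.002,-0.005],"claw": 0}]'

```text
t: 24.07
ee_pos: [615.0, 346.9, 70.8]
orientation: [-1.193, -1.224, 1.235]
ft_force: [-0.3, 0.6, -0.6]
width: 26.5
```

Run:
```python
from h import *
goal([616.5,349,26],1.60)
s=shot('scene','s13.png',(330,270,490,400),5)
```

```text
t 24.07 pos [615.  346.9  70.8] F [-0.3  0.6 -0.6] w 26.5 dp [ 0.0193  0.0267 -0.5606] turn [ 0.0008 -0.002   0.0002]
```

View pics/s13.png

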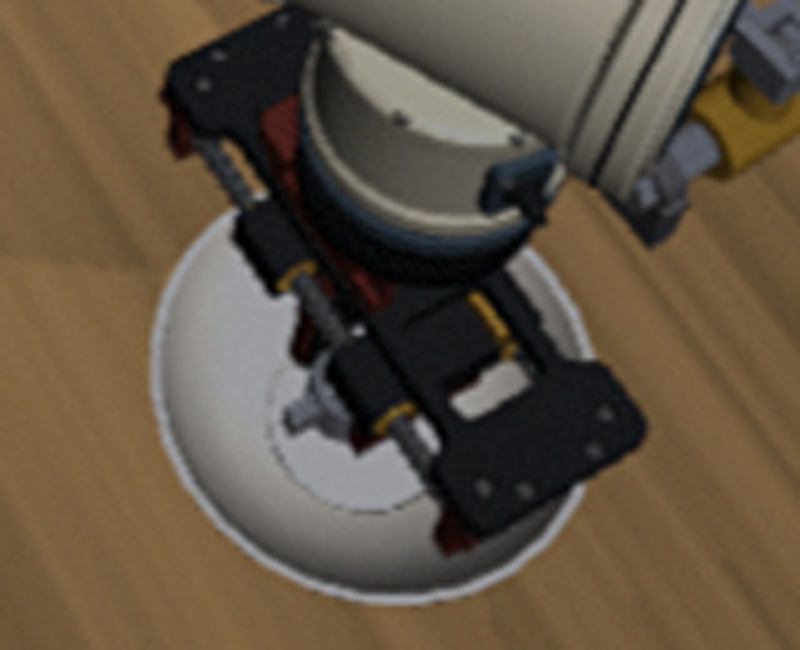

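jog_arm --steps '[{"dp": [0.015,0.027,-0.2],"turn": [0,0,0],"claw": 0},{"dp": [0.015,0.027,-0.38],"turn": [0,0,0],"claw": 0},{"dp": [0.015,0.027,-0.5],"turn": [0,0,0],"claw": 0},{"dp": [0.015,0.027,-0.56],"turn": [0,0,0],"claw": 0},{"dp": [0.015,0.027,-0.56],"turn": [0,0,0],"claw": 0}]'

```text
t: 24.53
ee_pos: [616.7, 349.3, 26.4]
orientation: [-1.193, -1.225, 1.234]
ft_force: [0.1, -0.1, -0.4]
width: 26.3
```

jog_arm --steps '[{"dp": [-0.005,0,-0.02],"turn": [0,0,0],"claw": 0},{"dp": [-0.005,0,-0.04],"turn": [0,0,0],"claw": 0},{"dp": [-0.005,0,-0.04],"turn": [0,0,0],"claw": 0}]'

```text
t: 24.78
ee_pos: [616.3, 349.4, 23.3]
orientation: [-1.193, -1.225, 1.234]
ft_force: [-0.0, 0.3, -1.3]
width: 26.3
```

jog_arm --steps '[{"dp": [-0.005,0,-0.015],"turn": [0,0,0],"claw": 0},{"dp": [-0.005,0,-0.03],"turn": [0,0,0],"claw": 0},{"dp": [-0.005,0,-0.03],"turn": [0,0,0],"claw": 0}]'

```text
t: 25.03
ee_pos: [616.4, 349.7, 22.2]
orientation: [-1.194, -1.227, 1.233]
ft_force: [-2.5, -0.7, 7.3]
width: 26.5
```

jog_arm --steps '[{"dp": [0,0,0],"turn": [0,0,0],"claw": 0.31},{"dp": [0,0,0],"turn": [0,0,0],"claw": 0.34},{"dp": [0,0,0],"turn": [0,0,0],"claw": 0.38},{"dp": [0,0,0],"turn": [0,0,0],"claw": 0.4},{"dp": [0,0,0],"turn": [0,0,0],"claw": 0.4},{"dp": [0,0,0.2],"turn": [0,0,0],"claw": 0.4},{"dp": [0,0,0.6],"turn": [0,0,0],"claw": 0.4},{"dp": [0,0,1],"turn": [0,0,0],"claw": 0.4},{"dp": [0,0,1],"turn": [0,0,0],"claw": 0.4}]'

```text
t: 25.78
ee_pos: [620.2, 351.8, 110.1]
orientation: [-1.197, -1.236, 1.225]
ft_force: [0.8, 0.7, 1.9]
width: 35.3
```

jog_arm --steps '[{"dp": [0,0,0.5],"turn": [0,0,0],"claw": 0.6},{"dp": [0,0,1],"turn": [0,0,0],"claw": 0.6},{"dp": [0,0,1],"turn": [0,0,0],"claw": 0.6}]'

```text
t: 26.03
ee_pos: [623.9, 353.8, 199.2]
orientation: [-1.201, -1.247, 1.215]
ft_force: [2.6, 0.9, 1.0]
width: 50.9
```

jog_arm --steps '[{"dp": [-0.4,-1,0],"turn": [0,0,0],"claw": 0.6},{"dp": [-0.4,-1,0],"turn": [0,0,0],"claw": 0.6},{"dp": [-0.4,-1,0],"turn": [0,0,0],"claw": 0.6}]'

```text
t: 26.28
ee_pos: [589.3, 268.7, 200.4]
orientation: [-1.202, -1.243, 1.217]
ft_force: [0.5, -0.1, -0.8]
width: 52.6
```

jog_arm --steps '[{"dp": [-0.4,-1,0],"turn": [0,0,0],"claw": 0.6},{"dp": [-0.4,-1,0],"turn": [0,0,0],"claw": 0.6},{"dp": [-0.4,-1,0],"turn": [0,0,0],"claw": 0.6}]'

```text
t: 26.53
ee_pos: [554.7, 184.7, 200.7]
orientation: [-1.202, -1.239, 1.218]
ft_force: [0.3, 0.9, 0.6]
width: 52.6
```

jog_arm --steps '[{"dp": [-0.4,-1,0],"turn": [0,0,0],"claw": 0.6},{"dp": [-0.4,-1,0],"turn": [0,0,0],"claw": 0.6},{"dp": [-0.4,-1,0],"turn": [0,0,0],"claw": 0.6},{"dp": [-0.4,-1,0],"turn": [0,0,0],"claw": 0.6}]'

```text
t: 26.87
ee_pos: [522.2, 103.1, 201.4]
orientation: [-1.204, -1.238, 1.215]
ft_force: [0.3, 0.3, 0.5]
width: 52.5
```

Run:
```python
from fit import *
o=ctrl.get_obs();print(o['t'],o['ee_pos'],o['ft_force'])
s=shot('scene','s14.png',(0,0,640,400),1.25);t=shot('top','t14.png',(0,0,640,400),1.25)
s=shot('scene','s15.png',(330,220,530,400),4)
for n,d in(('t',t),('s',s)):
    W=cloud(d);q=W[(W[...,2]>44)&(W[...,2]<56)&(W[...,1]>210)&(W[...,1]<480)&(W[...,0]>480)&(W[...,0]<750)][:,:2]
    print('bowl',n,cv2.minEnclosingCircle(q.astype(np.float32)))
    q=W[(abs(W[...,0]-396)<25)&(abs(W[...,1]-300)<75)&(W[...,2]>72)];a=q[q[:,1]<285];h=q[(q[:,1]>303)&(q[:,1]<322)]
    print('lever arm z',np.median(a[:,2]),'hub',np.median(h[:,2]))
```

```text
26.8667 [522.18988571 103.1023716  201.35717739] [0.25419277 0.26432968 0.47404223]
bowl t ((596.513916015625, 339.9342041015625), 81.84203338623047)
lever arm z nan hub nan
bowl s ((594.9689331054688, 342.0005187988281), 82.31220245361328)
lever arm z 78.42011995422376 hub 90.75757160357193
  return _methods._mean(a, axis=axis, dtype=dtype,
  ret = ret.dtype.type(ret / rcount)
```

View pics/s14.png

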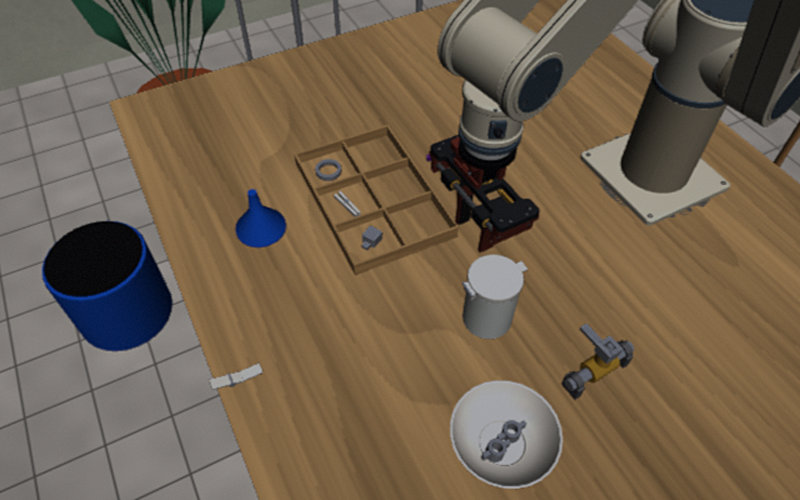

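View pics/s15.png

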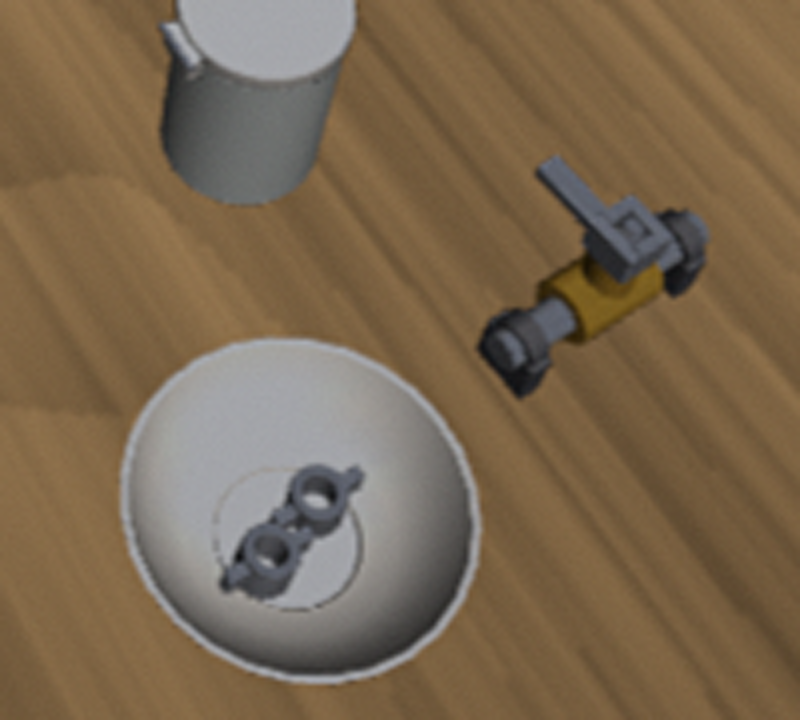

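View pics/t14.png

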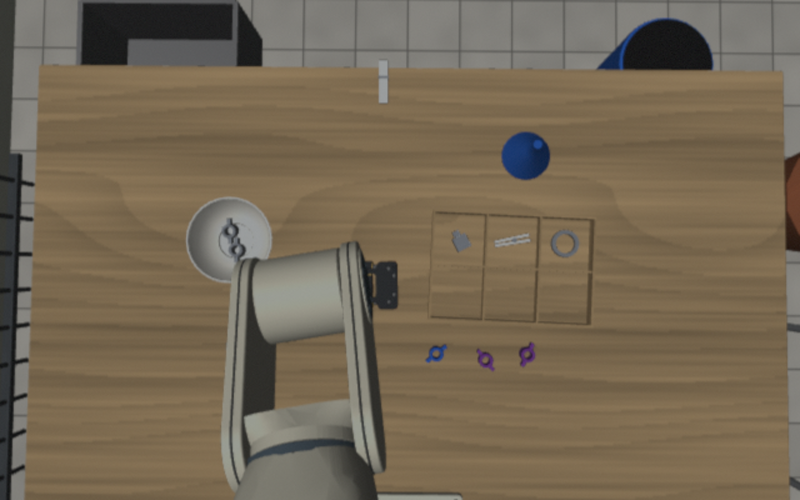

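```bash
python3 -c "
from workcell import ctrl
print(ctrl.close_job())"
```

```text
the job is handed in; nothing more can be done
None
```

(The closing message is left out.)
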